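# Hang the pantry scoops nested on one hook

### The arm

A 7-joint arm with a two-finger parallel gripper is mounted at the origin on the work surface. World frame = base frame: x ahead of the robot, y to its left, z up, the work surface at z = 0. Lengths are in m, angles in rad, forces in N, time in s.
With the tool pointing down it reaches from about 0.425 to 0.95 m from the base axis. Payload 4.7 kg.
Tool frame: the origin (TCP) lies midway between the tips of the shut fingers; the grasp point (between the pads) lies 19 mm behind it; x points along the fingers, y is the direction in which the jaws open and shut, and the axes are right-handed (so a half turn about x gives the same grasp; the last joint's range is limited). The gripper opens to 85 mm and grips with 20 to 120 N. Pads are 22 mm wide; open, the fingers measure 114 mm over their backs; the gripper's body (76 mm by 85 mm) begins 54 mm behind the grasp point. The pads swing forward as they close: fully open they stand 13 mm farther back than shut.
Start: joints at [-1.356, 0.469, -0.049, 1.532, 0.024, 1.141, -0.082], TCP at [0.163, 0.655, 0.231] pointing down, gripper open.
Joint ranges: [-2.59, 2.59], [-0.33, 1.99], [-1.39, 1.29], [0.1, 2.45], [-1.04, 4.18], [0.21, 1.99], [-2.66, 2.66]. Speed limits (rad/s): [2.57, 2.57, 3.14, 3.14, 3.14, 3.14, 3.14].

### API

Orientations are given as a rotation vector (axis times angle).
In Python, from station import ctrl, camera, camera_model gives the robot as it stands.
- The arm moves only by the tool step_arm, never from a script. Its argument "plan" is a list of rows, each a list of 7 numbers: the turn, a rotation vector about the world's x, y, z in degrees, then the shift along the world's x, y, z in mm, then the finger opening in mm, from 0 to 85.4. In form: [[wx, wy, wz, dx, dy, dz, hand], ...]. A call has 1 to 8 rows; each row is the pose to reach, as a shift and turn from the pose commanded when the call began; what a row does not reach only later rows make up. A row lasts 1/10 s, in which the tool goes at most 50 mm and 8.59 degrees, less where a joint would pass 70% of its speed; a pose out of reach is approached as far as the arm can. A call with a gripper value outside its range is refused whole. The fingers move at their own pace and stop on an object; "squeeze" is the grip in N (left out, the last holds). Time passes only in rows, so rows that repeat a pose let the fingers close. It gives the time, the measured TCP pose, the force and the opening at its end, in the units of the state.
- ctrl.get_state(): the state, without advancing time (a new reading comes with each control period).
- camera(name): name is "scene" or "top" or "wrist"; returns the picture (420x560x3 uint8, blue, green, red); there is no depth.
- camera_model(name): a dict with "K" (3x3 intrinsics, pixels), "R" (3x3) and "t" (3): a world point X has camera coordinates R X + t. Camera axes: x right, y down, z forward; pixel columns grow to the right and rows downward; lengths in m; the calibration is good to about 2 mm. A picture is of the moment at which its call begins: read the wrist's pose just before it. camera_model takes no time and is no camera call; for the wrist camera it gives the pose at the moment of the call.
- ctrl.finish_job(): hands the job in, once; it reports no verdict.
The state is a dict: "time": time; "qpos": joint angles; "qvel": joint speeds; "joint_torque": joint torques, N m; "tcp_pos": TCP position; "tool_rot": TCP orientation; "contact_force": force on the tool from outside, world axes, zero at the start; "wrist_torque": the same for the moment, N m; "opening": finger opening in m.
Only numpy, scipy, OpenCV 4.12 (cv2) and the standard library are available. Lean on these libraries where they do the work, as an engineer would, in place of code of your own. Each camera call takes 0.05 s, during which the arm holds its last target. There are 200 camera calls.

### The job

Hang the three enamel scoops on the hook of the leaning hook board by the eyes in their handles, the large red one first, then the medium yellow, then the small green, so that each cup hangs down the board with its mouth outwards and nests inside the larger one before it. Let go of each scoop and leave it at rest before hanging the next, and leave everything else in the cupboard where it stands.

Things in the scene. Friction and masses are not known exactly. Their poses are not given: they have to be found in the camera images.
- rack: fixed wooden hook board on a foot 210 x 130 mm. Board 110 mm wide, 200 long, its face turned 54 degrees from straight up towards the rack's -x (its front, towards the robot; lower edge nearer the robot). Origin: on the table under it. The face behind the hook is at (60, 0, 165) mm; the board reaches 165 mm down the slope from there, 35 mm up.
- hook: steel hook: round rod 10 mm thick, 80 mm long, leaning 45 degrees from vertical to the rack's -x. Origin: foot of the rod, on a 24 mm boss 38 mm off the board; z along the rod to its tip; y level. Hung scoops lie cup down the slope, the large cup's bottom on the board, its eye about 6 mm up the rod, each next 8 to 15 mm farther. Eyes let go high on the rod may stick there.
- hook_tip (a point): tip of the hook's rod, 80 mm from the hook's origin along its z
- scoop_large: large scoop, red enamelled steel: round open cup 92 mm across the rim, 72 across the base, 48 tall, wall 3, floor 4. Origin: centre of its underside; z out of the mouth; x along the straight handle to the eye. Handle 12 mm wide, 8 thick, top flush with the rim, from rim to eye; its mid-thickness is 44 mm above the origin.
- scoop_large_eye (a point): centre of the round eye at the end of the large scoop's handle, at (115, 0, 44) mm in the scoop's frame; hole 19 mm across, ring 8 mm thick, 29 mm over all; the hole's axis is the scoop's z
- scoop_medium: medium scoop, yellow enamelled steel: round open cup 74 mm across the rim, 56 across the base, 42 tall, wall 3, floor 4. Origin: centre of its underside; z out of the mouth; x along the straight handle to the eye. Handle 12 mm wide, 8 thick, top flush with the rim, from rim to eye; its mid-thickness is 38 mm above the origin.
- scoop_medium_eye (a point): centre of the round eye at the end of the medium scoop's handle, at (115, 0, 38) mm in the scoop's frame; hole 19 mm across, ring 8 mm thick, 29 mm over all; the hole's axis is the scoop's z
- scoop_small: small scoop, green enamelled steel: round open cup 58 mm across the rim, 42 across the base, 36 tall, wall 3, floor 4. Origin: centre of its underside; z out of the mouth; x along the straight handle to the eye. Handle 12 mm wide, 8 thick, top flush with the rim, from rim to eye; its mid-thickness is 32 mm above the origin.
- scoop_small_eye (a point): centre of the round eye at the end of the small scoop's handle, at (115, 0, 32) mm in the scoop's frame; hole 19 mm across, ring 8 mm thick, 29 mm over all; the hole's axis is the scoop's z
- cooker_lid: stainless pressure cooker lid, 224 mm across, lying flat, about 70 mm tall with its black handle and valve knob; origin: centre of its underside; to be left alone
- plate_a: lower of two stacked melamine plates, 200 mm across, 20 mm tall; origin: centre of its underside; to be left alone
- plate_b: upper of the two stacked plates; origin: centre of its underside; to be left alone
- bean_jar: amber glass jar of beans, 72 mm across, 130 mm tall; origin: centre of its underside; to be left alone
- tomato_can: food can, 68 mm across, 100 mm tall; origin: centre of its underside; to be left alone
- mug: blue mug, 76 mm across, 85 mm tall, with a handle; left of it at the far left corner a fixed blue bin, 280 mm tall, with a cutting board leaning on it; origin: centre of its underside; to be left alone
Not all that is in view belongs to the job. What is shaped like the scoop_large but blue is not meant.

How it is judged:
On the way, in this order (a step that is already met when the one before it is completed fails the run):
1. the large scoop's eye is on the hook, its cup's bottom against the board, let go and at rest (x of scoop_large_eye in the frame of hook between -0.01 and 0.01 m and y of scoop_large_eye in the frame of hook between -0.01 and 0.01 m and z of scoop_large_eye in the frame of hook between -0.005 and 0.072 m and z of scoop_large in the frame of hook below -0.035 m and contact force between the fingers and scoop_large below 0.05 N and linear speed of scoop_large below 0.03 m/s), for 0.2 s.
2. the medium scoop's eye is on the hook, its cup inside the large one, let go and at rest (x of scoop_medium_eye in the frame of hook between -0.01 and 0.01 m and y of scoop_medium_eye in the frame of hook between -0.01 and 0.01 m and z of scoop_medium_eye in the frame of hook between -0.005 and 0.072 m and z of scoop_medium_eye in the frame of scoop_large above 0.048 m and x of scoop_medium in the frame of scoop_large between -0.025 and 0.025 m and y of scoop_medium in the frame of scoop_large between -0.025 and 0.025 m and z of scoop_medium in the frame of scoop_large between 0 and 0.038 m and contact force between the fingers and scoop_medium below 0.05 N and linear speed of scoop_medium below 0.03 m/s), for 0.2 s.
3. the small scoop's eye is on the hook, its cup inside the medium one, let go and at rest (x of scoop_small_eye in the frame of hook between -0.01 and 0.01 m and y of scoop_small_eye in the frame of hook between -0.01 and 0.01 m and z of scoop_small_eye in the frame of hook between -0.005 and 0.072 m and z of scoop_small_eye in the frame of scoop_medium above 0.042 m and x of scoop_small in the frame of scoop_medium between -0.025 and 0.025 m and y of scoop_small in the frame of scoop_medium between -0.025 and 0.025 m and z of scoop_small in the frame of scoop_medium between 0 and 0.032 m and contact force between the fingers and scoop_small below 0.05 N and linear speed of scoop_small below 0.03 m/s), for 0.2 s.
At the end, for the whole second after the job is handed in: All three eyes on the rod (within 10 mm of its axis, at most 72 mm up it); large cup bottom-down on the board; the medium cup's base at least 10 mm inside the large cup and the small one's inside the medium, centred within 25 mm, eyes in order; all released, slower than 0.03 m/s (all of step 1 and all of step 2 and all of step 3); the robot touches nothing.
It fails at once if a bystander is moved by more than 30 mm (distance of any of cooker_lid, plate_a, plate_b, bean_jar, tomato_can, mug from where it was at the start of the episode above 0.03 m).
It also fails if it takes over 72 s, if anything falls off the work surface, if the arm or the gripper's body presses on something with over 40 N, if the wrist force passes 120 N, or if a joint passes its speed limit or range.

## Working session

There is one attempt and no reset: what is moved stays moved. The work goes in short steps, Python scripts to look and compute and a tool call to move; the robot and the scene stay as the last step left them, time stands still between calls to the robot, and variables do not carry over. Pictures are saved under pics/ and viewed, about 8 in all and at most 12, crops included, and the job is handed in when it is done.

Besides the shell and the picture viewer there is one more tool, called after ">>>" in YAML: its name, and indented under it one key for each argument. step_arm: Moves the arm, as the interface text tells. Its arguments: {"type":"object","properties":{"plan":{"type":"array"},"squeeze":{"type":"number"}},"required":["plan"]}

```bash
mkdir -p pics; ls; python3 - <<'E'
from station import ctrl,camera,camera_model
import cv2,numpy as np
for n in("scene","top"):
    cv2.imwrite(f"pics/{n}0.png",cv2.resize(camera(n),(800,600),interpolation=cv2.INTER_CUBIC))
    m=camera_model(n);print(n,m["K"],m["R"],m["t"])
print(ctrl.get_state())
E
```

```text
pics
scene [[502.31676739   0.         275.49150164]
 [  0.         502.31676739 205.81434537]
 [  0.           0.           1.        ]] [[ 3.32177324e-01  9.43216833e-01  4.79793055e-04]
 [ 5.38172751e-01 -1.89113153e-01 -8.21344206e-01]
 [-7.74614946e-01  2.73090132e-01 -5.70432699e-01]] [-0.03187034 -0.19985998  2.1421234 ]
top [[501.41100864   0.         282.08039776]
 [  0.         501.41100864 205.9277055 ]
 [  0.           0.           1.        ]] [[ 0.01671132 -0.99985838 -0.00198577]
 [-0.99746978 -0.01653408 -0.06914227]
 [ 0.06909964  0.00313621 -0.99760483]] [-0.14166118  0.57020826  1.4981168 ]
{'time': 0.1, 'qpos': array([-1.35588805,  0.46936286, -0.0486115 ,  1.53356126,  0.02410143,
        1.14100821, -0.08226512]), 'qvel': array([ 9.82334900e-05, -8.56226828e-04,  2.47673502e-04, -3.88076595e-03,
       -1.85516800e-03, -6.71974764e-04,  1.13344563e-03]), 'joint_torque': array([ 3.79655630e-04, -5.11513424e+01, -4.73209948e-02, -2.38388622e+01,
        1.07597967e-02,  4.37346840e-03, -2.45654991e-05]), 'tcp_pos': array([0.16279628, 0.65453699, 0.23037061]), 'tool_rot': array([ 0.18996832,  1.56247255, -0.19271788]), 'contact_force': array([ 0.96317065,  0.41264113, -0.81888008]), 'wrist_torque': array([-0.05354766, -0.02863338, -0.02575887]), 'opening': 0.08544060688213215}
```

View pics/scene0.png

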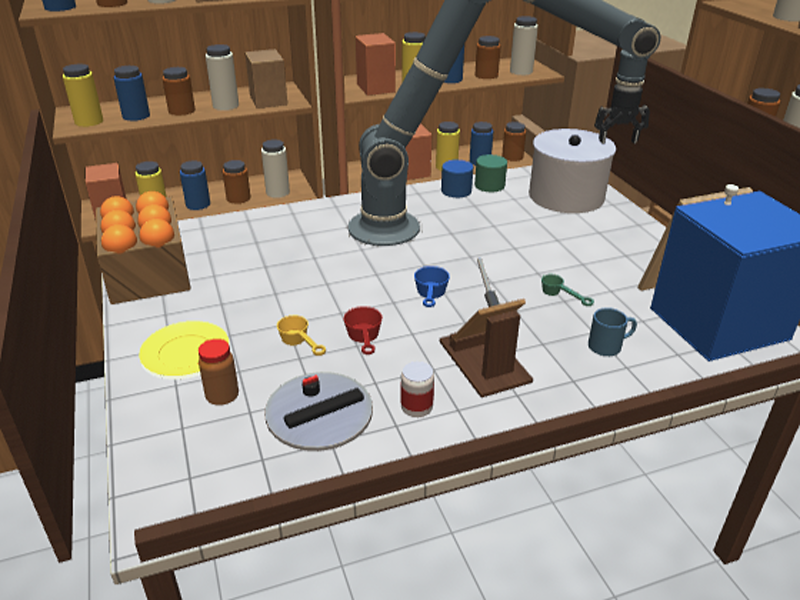

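View pics/top0.png

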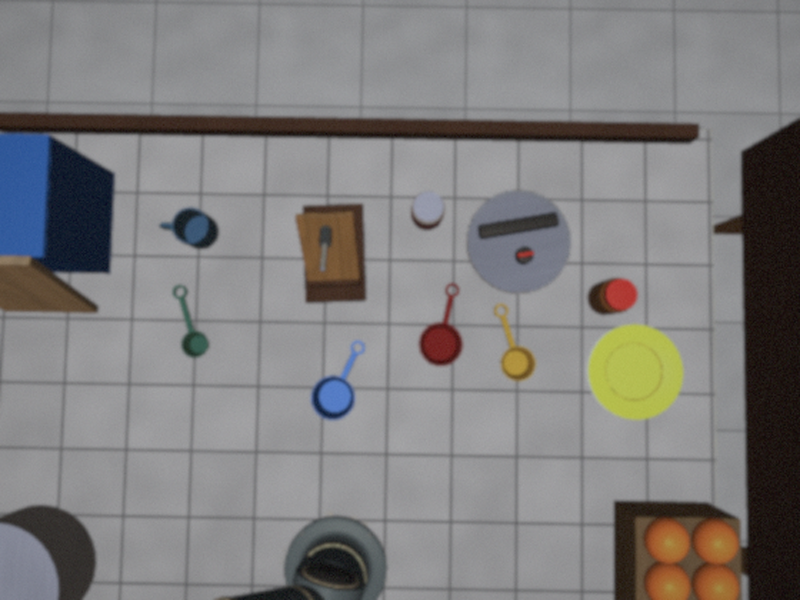

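```bash
cat > h.py <<'E'
import cv2,numpy as np
from scipy.optimize import minimize,least_squares
from scipy.spatial.transform import Rotation as Ro
from station import ctrl,camera,camera_model
S=dict(large=(92,72,48,44),medium=(74,56,42,38),small=(58,42,36,32))
def proj(m,P):
    c=np.atleast_2d(P)@m["R"].T+m["t"]; p=c@m["K"].T; return p[:,:2]/p[:,2:]
def ray(m,uv):
    d=m["R"].T@np.linalg.solve(m["K"],[*uv,1]); return -m["R"].T@m["t"],d
def plane(m,uv,z):
    c,d=ray(m,uv); return c+d*(z-c[2])/d[2]
def mask(img,k):
    h=cv2.cvtColor(img,cv2.COLOR_BGR2HSV); lo=dict(large=(0,150,50),medium=(18,110,70),small=(65,60,25))[k]; hi=dict(large=(6,255,255),medium=(27,255,255),small=(88,255,200))[k]
    m=cv2.inRange(h,lo,hi)
    if k=="large": m|=cv2.inRange(h,(174,150,50),(180,255,255))
    return m
def render(m,k,T,f=4):
    "silhouette at f x resolution; T=(R,t)"
    D,d,H,hz=S[k]; a=np.linspace(0,2*np.pi,60,endpoint=False); c=np.c_[np.cos(a),np.sin(a),0*a]
    im=np.zeros((420*f,560*f),np.uint8)
    pr=lambda P:np.int32(np.round((proj(m,(P/1000)@T[0].T+T[1])+.5)*f))
    hull=lambda P,v=255:cv2.fillConvexPoly(im,cv2.convexHull(pr(P)),v)
    ring=lambda r,z:c*r+[0,0,z]
    hull(np.r_[ring(14.5,hz-4)+[115,0,0],ring(14.5,hz+4)+[115,0,0]])
    t,b=np.zeros_like(im),np.zeros_like(im)
    cv2.fillConvexPoly(t,pr(ring(9.5,hz-4)+[115,0,0]),255);cv2.fillConvexPoly(b,pr(ring(9.5,hz+4)+[115,0,0]),255)
    im[(t&b)>0]=0
    x0=D/2-2; hull(np.array([[x,y,hz+z] for x in(x0,103) for y in(-6,6) for z in(-4,4)],float))
    hull(np.r_[ring(d/2,0),ring(D/2,H)]); return im
def flat(p): return Ro.from_euler("z",p[2]).as_matrix(),np.array([p[0],p[1],0])
E
python3 - <<'E'
from h import *
I={n:camera(n) for n in("top","scene")};M={n:camera_model(n) for n in I}
for n in I: cv2.imwrite(f"pics/raw_{n}.png",I[n])
g={"large":((441,343),(452,290)),"medium":((517,362),(500,311)),"small":((195,343),(180,292))}
gs={"large":(363,325),"medium":(296,332),"small":(560,287)}
for k,(c,e) in g.items():
    H=S[k][2]/1000
    c=plane(M["top"],np.array(c)*.7,H);e=plane(M["top"],np.array(e)*.7,H);v=e-c
    p0=np.array([c[0],c[1],np.arctan2(v[1],v[0])])
    mm={}
    for n in I:
        m=mask(I[n],k); q=np.int32(proj(M[n],[*(c+e)[:2]/2,H/2])[0]); z=np.zeros_like(m); cv2.circle(z,tuple(map(int,q)),70 if n=="top" else 55,255,-1)
        mm[n]=cv2.GaussianBlur((m&z).astype(np.float32)/255,(3,3),0)
    def cost(p,ns=("top","scene")):
        s=0
        for n in ns:
            r=cv2.GaussianBlur(cv2.resize(render(M[n],k,flat(p)),(560,420),interpolation=cv2.INTER_AREA).astype(np.float32)/255,(3,3),0)
            s+=np.abs(r-mm[n]).sum()/(r.sum()+mm[n].sum())
        return s
    print(k,"len",np.linalg.norm(v[:2]))
    for ns in(("top",),("scene",),("top","scene")):
        r=minimize(cost,p0,args=(ns,),method="Nelder-Mead",options=dict(initial_simplex=p0+np.array([[0,0,0],[.012,0,0],[0,.012,0],[0,0,.1]]),xatol=1e-4,fatol=1e-5))
        print(ns,r.x.round(4),np.degrees(r.x[2]).round(2),round(r.fun,3))
a=cv2.resize(I["top"][135:220,195:265],None,fx=5.7,fy=5.7,interpolation=cv2.INTER_CUBIC)
b=cv2.resize(I["scene"][175:280,300:380],None,fx=4.6,fy=4.6,interpolation=cv2.INTER_CUBIC)
w=np.zeros((500,800,3),np.uint8); w[:a.shape[0],:a.shape[1]]=a; w[:b.shape[0],400:400+b.shape[1]]=b
cv2.imwrite("pics/rack.png",w)
print(Ro.from_rotvec(ctrl.get_state()["tool_rot"]).as_matrix().round(3))
E
```

```text
large len 0.11240177936080027
('top',) [ 0.476  -0.2104 -0.1796] -10.29 0.235
('scene',) [ 0.4704 -0.2125 -0.1906] -10.92 0.16
('top', 'scene') [ 0.468  -0.2098 -0.2138] -12.25 0.396
medium len 0.11122100422826427
('top',) [ 0.4337 -0.371   0.3283] 18.81 0.149
('scene',) [ 0.4317 -0.3718  0.3132] 17.94 0.059
('top', 'scene') [ 0.433  -0.3718  0.3288] 18.84 0.211
small len 0.11190212496672712
('top',) [0.4616 0.305  0.2884] 16.53 0.275
('scene',) [0.4619 0.3024 0.3237] 18.55 0.138
('top', 'scene') [0.4625 0.3032 0.3349] 19.19 0.415
[[-0.     0.241  0.97 ]
 [-0.001  0.97  -0.241]
 [-1.    -0.001  0.   ]]
```

View pics/rack.png

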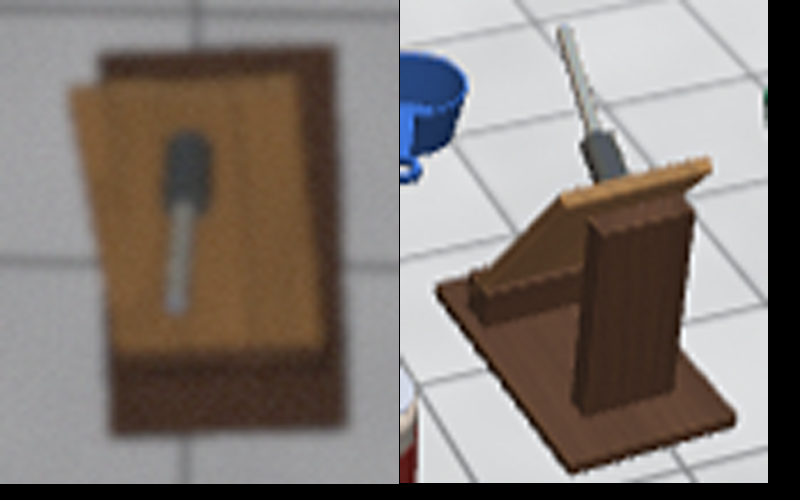

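```bash
cat >> h.py <<'E'
n54=np.array([-np.sin(np.radians(54)),0,np.cos(np.radians(54))]); up54=np.array([n54[2],0,-n54[0]])
hook0=np.array([.060,0,.165])+.038*n54; rod=np.array([-1,0,1])/2**.5; tip0=hook0+.08*rod
E
python3 - <<'E'
from h import *
M={n:camera_model(n) for n in("top","scene")}
t=lambda x,y:np.array([195+(x+.5)/5.7-.5,135+(y+.5)/5.7-.5]); s=lambda x,y:np.array([300+(x-400+.5)/4.6-.5,175+(y+.5)/4.6-.5])
f=np.array([.06,0,.165]); e=np.array([0,.055,0])
obs=[("top",tip0,t(175,306),2),("scene",tip0,s(565,29),2),("top",hook0,t(183,200),.5),("scene",hook0,s(598,135),1),
("top",f+.035*up54+e,t(70,89),1),("top",f+.035*up54-e,t(297,76),1),("top",f-.165*up54+e,t(112,352),1),("top",f-.165*up54-e,t(325,349),1),
("scene",f+.035*up54-e,s(563,194),.7),("scene",f+.035*up54+e,s(708,157),.7)]
def W(p,q): return Ro.from_euler("z",p[2]).as_matrix()@q+[p[0],p[1],0]
def res(p,w=True): return np.concatenate([(proj(M[n],W(p,q))[0]-o)*(k if w else 1) for n,q,o,k in obs])
r=least_squares(res,[.65,.1,0]);print(r.x,np.degrees(r.x[2]));print(res(r.x,False).reshape(-1,2).round(1))
print("tip",W(r.x,tip0),"foot",W(r.x,hook0))
# direct triangulation
def tri(a,b):
    (c1,d1),(c2,d2)=ray(M["top"],a),ray(M["scene"],b); k=np.linalg.lstsq(np.c_[d1,-d2],c2-c1,rcond=None)[0]; A,B=c1+k[0]*d1,c2+k[1]*d2
    return (A+B)/2,np.linalg.norm(A-B)
print(tri(t(175,306),s(565,29)))
E
```

```text
[0.63049978 0.01652177 0.04439022] 2.543371983367909
[[-0.2 -1.1]
 [-0.3 -0.7]
 [ 0.4 -1.1]
 [-0.1  1.2]
 [-0.8 -0.2]
 [ 0.1  0.9]
 [ 0.8  2. ]
 [-0.   1.5]
 [-0.6 -0.1]
 [ 0.6 -0.1]]
tip [0.60321549 0.01530982 0.24390438] foot [0.65972831 0.01782008 0.18733584]
(array([0.60112481, 0.01625107, 0.23986173]), np.float64(0.002279980826187362))
```

>>> step_arm:
  plan:
    - [0,0,0,190,-330,70,85]
    - [0,0,0,190,-330,70,85]
    - [0,0,0,190,-330,70,85]
    - [0,0,0,190,-330,70,85]
    - [0,0,0,190,-330,70,85]
    - [0,0,0,190,-330,70,85]
    - [0,0,0,190,-330,70,85]
    - [0,0,0,190,-330,70,85]

```text
time: 1.0
tcp_pos: [0.3544, 0.3219, 0.302]
tool_rot: [0.194, 1.561, -0.193]
contact_force: [1.1, 0.6, -0.4]
opening: 0.0849
```

>>> step_arm:
  plan:
    - [0,0,0,75,-220,0,85]
    - [0,0,0,75,-220,0,85]
    - [0,0,0,75,-220,0,85]
    - [0,0,0,75,-220,0,85]
    - [0,0,0,75,-220,0,85]
    - [0,0,0,110,-370,0,85]
    - [0,0,0,110,-370,0,85]
    - [0,0,0,110,-370,0,85]

```text
time: 1.8
tcp_pos: [0.462, -0.0429, 0.3016]
tool_rot: [0.191, 1.562, -0.19]
contact_force: [1.2, 0.9, -1.4]
opening: 0.0847
```

>>> step_arm:
  plan:
    - [0,0,0,40,-175,-40,85]
    - [0,0,0,40,-175,-40,85]
    - [0,0,0,40,-175,-40,85]
    - [0,0,0,40,-175,-40,85]
    - [0,0,0,40,-175,-40,85]

```text
time: 2.3
tcp_pos: [0.5008, -0.2212, 0.2603]
tool_rot: [0.195, 1.564, -0.201]
contact_force: [-0.7, -0.3, -0.7]
opening: 0.0847
```

```bash
python3 - <<'E'
from h import *
m=camera_model("wrist");s=ctrl.get_state();i=camera("wrist");cv2.imwrite("pics/w1.png",i)
print(m["K"].round(1),m["R"].round(3),m["t"].round(3),-m["R"].T@m["t"],s["tcp_pos"])
for k,p in dict(large=[.4704,-.2115,-.19],medium=[.432,-.3715,.32]).items():
    r=render(m,k,flat(p),1); cs,_=cv2.findContours(r,cv2.RETR_LIST,cv2.CHAIN_APPROX_NONE); cv2.drawContours(i,cs,-1,(255,0,255),1)
cv2.imwrite("pics/w1o.png",i)
E
```

```text
[[369.9   0.  285.6]
 [  0.  369.9 211.8]
 [  0.    0.    1. ]] [[ 0.249  0.968 -0.004]
 [ 0.921 -0.236  0.31 ]
 [ 0.299 -0.08  -0.951]] [ 0.089 -0.564  0.24 ] [ 0.42549039 -0.19998585  0.40277351] [ 0.50080187 -0.22117459  0.26032264]
```

View pics/w1o.png

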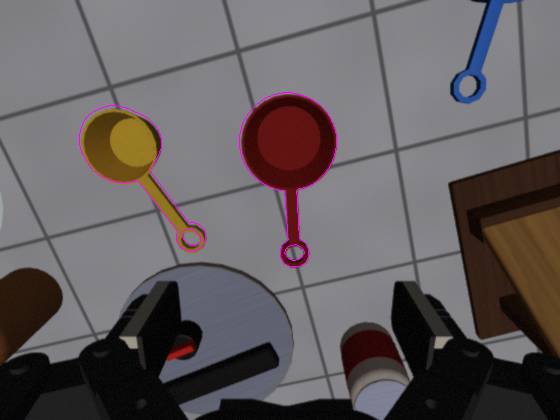

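```bash
cat >> h.py <<'E'
def fit(img,m,k,p0,T=flat,sx=(.006,.006,.06)):
    mk=mask(img,k); f=render(m,k,T(p0),1); mk&=cv2.dilate(f,np.ones((31,31),np.uint8))
    mk=cv2.GaussianBlur(mk.astype(np.float32)/255,(3,3),0); p0=np.array(p0,float)
    def cost(p):
        r=cv2.GaussianBlur(cv2.resize(render(m,k,T(p)),(560,420),interpolation=cv2.INTER_AREA).astype(np.float32)/255,(3,3),0)
        return np.abs(r-mk).sum()/(r.sum()+mk.sum())
    r=minimize(cost,p0,method="Nelder-Mead",options=dict(initial_simplex=np.r_[[p0],p0+np.diag(sx)],xatol=5e-5,fatol=1e-5)); return r.x,r.fun
E
python3 - <<'E'
from h import *
m=camera_model("wrist");i=cv2.imread("pics/w1.png")
for k,p in dict(large=[.4704,-.2115,-.19],medium=[.432,-.3715,.32]).items():
    p,c=fit(i,m,k,p);print(k,p.round(4),np.degrees(p[2]).round(2),round(c,3))
    R,t=flat(p)
    for x in(.07,.115):print(x,(R@[x,0,S[k][3]/1000]+t).round(4))
E
```

```text
large [ 0.4735 -0.207  -0.1965] -11.26 0.084
0.07 [ 0.5422 -0.2207  0.044 ]
0.115 [ 0.5863 -0.2295  0.044 ]
medium [ 0.4362 -0.3679  0.315 ] 18.05 0.052
0.07 [ 0.5028 -0.3463  0.038 ]
0.115 [ 0.5456 -0.3323  0.038 ]
```

```bash
python3 - <<'E'
from h import *
m=camera_model("wrist");i=camera("wrist");print(ctrl.get_state()["tcp_pos"])
for k,p in dict(large=[.4704,-.2115,-.19],medium=[.432,-.3715,.32]).items():
    p,c=fit(i,m,k,p);print(k,p.round(4),np.degrees(p[2]).round(2),round(c,3))
    R,t=flat(p)
    for x in(.065,.115):print(x,(R@[x,0,S[k][3]/1000]+t).round(4))
E
```

```text
[ 0.50163618 -0.21621118  0.2608622 ]
large [ 0.4729 -0.2109 -0.194 ] -11.11 0.084
0.065 [ 0.5367 -0.2234  0.044 ]
0.115 [ 0.5857 -0.233   0.044 ]
medium [ 0.4352 -0.3712  0.3112] 17.83 0.052
0.065 [ 0.4971 -0.3513  0.038 ]
0.115 [ 0.5447 -0.336   0.038 ]
```

>>> step_arm:
  plan:
    - [0,0,3,35,-7,-150,85]
    - [0,0,3,35,-7,-150,85]
    - [0,0,3,35,-7,-150,85]
    - [0,0,3,35,-7,-150,85]
    - [0,0,3,35,-7,-190,85]
    - [0,0,3,35,-7,-210,85]
    - [0,0,3,35,-7,-227,85]
    - [0,0,3,35,-7,-227,85]
  squeeze: 60

```text
time: 3.2
tcp_pos: [0.5368, -0.2212, 0.0346]
tool_rot: [0.15, 1.567, -0.148]
contact_force: [0.4, 0.0, -0.0]
opening: 0.0849
```

>>> step_arm:
  plan:
    - [0,0,0,0,0,0,40]
    - [0,0,0,0,0,0,20]
    - [0,0,0,0,0,0,5]
    - [0,0,0,0,0,0,5]
    - [0,0,0,0,0,0,5]
    - [0,0,0,0,0,0,5]
    - [0,0,0,0,0,0,5]

```text
time: 3.9
tcp_pos: [0.5373, -0.2232, 0.0348]
tool_rot: [0.15, 1.565, -0.15]
contact_force: [-0.2, 0.2, 3.9]
opening: 0.0103
```

>>> step_arm:
  plan:
    - [0,0,0,0,0,40,5]
    - [0,0,0,0,0,80,5]
    - [0,0,0,0,0,265,5]
    - [0,0,0,0,0,265,5]
    - [0,0,0,0,0,265,5]
    - [0,0,0,0,0,265,5]
    - [0,0,0,-40,50,265,5]
    - [0,0,0,-40,50,265,5]

```text
time: 4.7
tcp_pos: [0.495, -0.1704, 0.2994]
tool_rot: [0.151, 1.567, -0.147]
contact_force: [-0.8, 1.1, -1.9]
opening: 0.0099
```

```bash
cat >> h.py <<'E'
YAW=0.0444
def toolR(pitch=54,yaw=YAW):
    "tool orientation that gives a flat-picked scoop x along rack x, raised by pitch"
    R0=np.array([[0,0,1],[0,1,0],[-1,0,0]],float)
    return Ro.from_euler("z",yaw)*Ro.from_euler("y",-pitch,degrees=True)*Ro.from_matrix(R0)
def go(eye,off,pitch=54,yaw=YAW):
    "print turn/shift bringing eye (tool offset off, m) to a world point"
    s=ctrl.get_state(); R=toolR(pitch,yaw); tcp=np.array(eye)-R.apply(off)
    w=(R*Ro.from_rotvec(s["tool_rot"]).inv()).as_rotvec(degrees=True)
    print("tcp->",tcp.round(4),"turn",w.round(1),"shift",((tcp-s["tcp_pos"])*1000).round(1)); return tcp
E
python3 - <<'E'
from h import *
s=ctrl.get_state();print(s["tcp_pos"],s["opening"])
tip=np.array([.603,.0155,.242]); r=Ro.from_euler("z",YAW).apply(rod)
for d in(.1,.03): go(tip+d*r,[-.0092,0,.0494])
E
```

```text
[ 0.49501518 -0.17043618  0.29936947] 0.009877232943138994
tcp-> [0.5108 0.0114 0.2673] turn [ -4.1 -54.   12.3] shift [ 15.8 181.8 -32. ]
tcp-> [0.5602 0.0136 0.2178] turn [ -4.1 -54.   12.3] shift [ 65.2 184.  -81.5]
```

>>> step_arm:
  plan:
    - [-4.1,-54,12.3,15,180,-30,5]
    - [-4.1,-54,12.3,15,180,-30,5]
    - [-4.1,-54,12.3,15,180,-30,5]
    - [-4.1,-54,12.3,15,180,-30,5]
    - [-4.1,-54,12.3,15,180,-30,5]
    - [-4.1,-54,12.3,15,180,-30,5]
    - [-4.1,-54,12.3,15,180,-30,5]
    - [-4.1,-54,12.3,15,180,-30,5]

```text
time: 5.5
tcp_pos: [0.5169, -0.0073, 0.2733]
tool_rot: [-0.008, 0.774, -0.045]
contact_force: [-0.1, -0.3, -0.7]
opening: 0.0104
```

>>> step_arm:
  plan:
    - [0,0,0,0,0,0,5]
    - [0,0,0,0,0,0,5]

```text
time: 5.7
tcp_pos: [0.5175, -0.0065, 0.2738]
tool_rot: [-0.008, 0.776, -0.044]
contact_force: [-0.2, -1.0, -1.9]
opening: 0.0102
```

```bash
python3 - <<'E'
from h import *
s=ctrl.get_state();print(s["tcp_pos"],s["qpos"].round(2)); go([.532,.0125,.312],[-.0092,0,.0494])
I={}
for n in("wrist","top","scene"):
    np.savez(f"pics/m2_{n}.npz",**camera_model(n)); I[n]=camera(n); cv2.imwrite(f"pics/c2_{n}.png",I[n])
w=np.zeros((420*1,800,3),np.uint8)
a=cv2.resize(I["wrist"],(400,300));w[:300,:400]=a
w[:,400:]=0
b=cv2.resize(I["scene"][140:260,270:370],None,fx=3.5,fy=3.5,interpolation=cv2.INTER_CUBIC);w[:420,400:750]=b
cv2.imwrite("pics/v2.png",w)
E
```

```text
[ 0.51754241 -0.0065255   0.2737501 ] [-0.59 -0.15  0.39  2.4   1.19  0.24  0.28]
tcp-> [0.5104 0.0115 0.2666] turn [ 1.4 -8.4  4.7] shift [-7.1 18.1 -7.1]
```

View pics/v2.png

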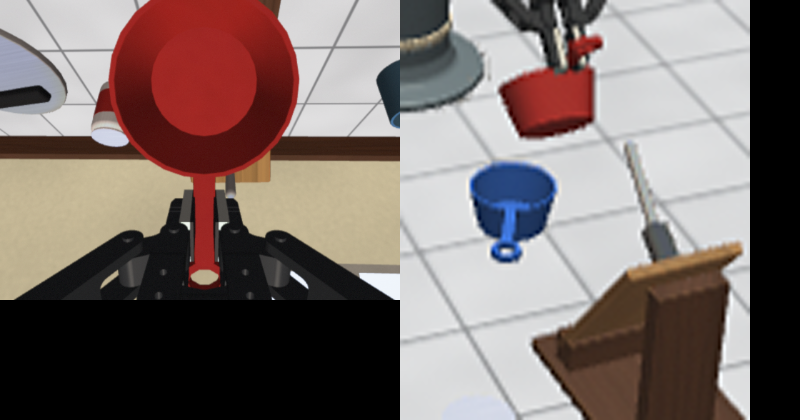

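```bash
python3 - <<'E'
from h import *
tip=np.array([.603,.0155,.242]); r=Ro.from_euler("z",YAW).apply(rod)
go(tip+.025*r,[-.0092,0,.0494],46)
E
```

```text
tcp-> [0.5577 0.0135 0.2178] turn [ 1.3 -0.3  4.7] shift [ 39.5  20.1 -56.6]
```

>>> step_arm:
  plan:
    - [1.3,-0.3,4.7,5,20,0,5]
    - [1.3,-0.3,4.7,15,20,-20,5]
    - [1.3,-0.3,4.7,39,20,-57,5]
    - [1.3,-0.3,4.7,39,20,-57,5]
    - [1.3,-0.3,4.7,39,20,-57,5]
    - [1.3,-0.3,4.7,39,20,-57,5]

```text
time: 6.45
tcp_pos: [0.5429, 0.0239, 0.232]
tool_rot: [-0.027, 0.767, 0.055]
contact_force: [-0.6, -0.8, -1.7]
opening: 0.0096
```

```bash
python3 - <<'E'
from h import *
tip=np.array([.603,.0155,.242]); r=Ro.from_euler("z",YAW).apply(rod)
go(tip+.025*r,[-.0092,0,.0494],46)
I={}
for n in("top","scene"): I[n]=camera(n); cv2.imwrite(f"pics/c3_{n}.png",I[n])
s=ctrl.get_state();R=Ro.from_rotvec(s["tool_rot"]).as_matrix();print(s["tcp_pos"],s["qpos"].round(2))
eye=s["tcp_pos"]+R@[-.0092,0,.0494]; Rs=np.c_[R[:,2],R[:,1],-R[:,0]]; o=eye-Rs@[.115,0,.044]
print("eye",eye,"expected eye px",{n:proj(camera_model(n),eye).round(1) for n in I},{n:proj(camera_model(n),tip).round(1) for n in I})
w=np.zeros((600,800,3),np.uint8)
for n,x0,(r0,c0) in(("top",0,(155,185)),("scene",400,(140,275))):
    i=I[n].copy(); f=5
    c=cv2.resize(i[r0:r0+110,c0:c0+78],None,fx=f,fy=f,interpolation=cv2.INTER_CUBIC)
    big=render(camera_model(n),"large",(Rs,o),f)[r0*f:(r0+110)*f,c0*f:(c0+78)*f]
    cs,_=cv2.findContours(big,cv2.RETR_LIST,cv2.CHAIN_APPROX_NONE); cv2.drawContours(c,cs,-1,(255,0,255),1)
    w[:550,x0:x0+390]=c
cv2.imwrite("pics/v3.png",w)
T=lambda p:(Rs,o+np.array(p))
E
```

```text
tcp-> [0.5577 0.0135 0.2178] turn [ 0.3  0.1 -0.9] shift [ 14.8 -10.4 -14.2]
[0.54334578 0.01657964 0.23186636] [-1.47 -0.15  1.29  2.44  1.89  0.21 -0.32]
eye [0.57100229 0.01797706 0.27379684] expected eye px {'top': array([[222.3, 198.6]]), 'scene': array([[332.2, 166.6]])} {'top': array([[225.1, 187.3]]), 'scene': array([[335.2, 180.7]])}
```

View pics/v3.png

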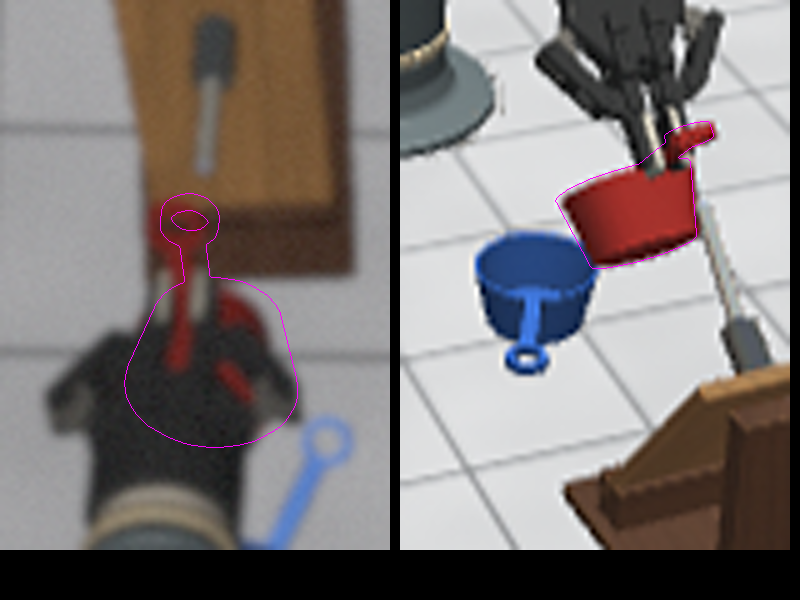

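```bash
cat > kin.py <<'E'
import numpy as np, itertools
from scipy.spatial.transform import Rotation as Ro
AX="zyzyzyz"
def frames(q,sg):
    R=Ro.identity(); out=[]
    for a,x,s in zip(AX,q,sg): R=R*Ro.from_euler(a,s*x); out.append(R)
    return out
E
python3 - <<'E'
from kin import *
from station import ctrl
s=ctrl.get_state();print(s["time"],s["qpos"].round(4),s["tcp_pos"],s["tool_rot"])
X=[([-1.35588805,0.46936286,-0.0486115,1.53356126,0.02410143,1.14100821,-0.08226512],[0.16279628,0.65453699,0.23037061],[0.18996832,1.56247255,-0.19271788]),
([-0.59,-0.15,0.39,2.4,1.19,0.24,0.28],[.51754,-.00653,.27375],[-.008,.776,-.044]),
(s["qpos"],s["tcp_pos"],s["tool_rot"])]
res=[]
for sg in itertools.product([1,-1],repeat=7):
    # R_tool = Rz(base) * F7 * C ; C const, base yaw 0
    D=[]
    for base in(0,np.pi/2,np.pi,-np.pi/2):
        C=[(Ro.from_euler("z",base)*frames(q,sg)[-1]).inv()*Ro.from_rotvec(r) for q,p,r in X]
        e=max((C[0].inv()*c).magnitude() for c in C[1:]); res.append((e,sg,base,C[0].as_matrix().round(2).tolist()))
    
res.sort(key=lambda t:t[0])
for r in res[:8]: print(r)
E
```

```text
6.55 [-1.469  -0.147   1.287   2.4376  1.8935  0.2116 -0.3215] [0.54334578 0.01657964 0.23186636] [-0.02064071  0.76757091  0.04175357]
(0.006285696645205075, (-1, 1, -1, 1, -1, 1, -1), 0, [[0.0, -1.0, -0.0], [0.0, 0.0, -1.0], [1.0, 0.0, 0.0]])
(0.006285696645205121, (-1, -1, -1, -1, -1, -1, -1), 3.141592653589793, [[-0.0, 1.0, 0.0], [-0.0, -0.0, 1.0], [1.0, 0.0, 0.0]])
(0.558916914015172, (1, 1, 1, 1, 1, 1, 1), 0, [[-0.0, 0.88, -0.47], [-0.0, 0.47, 0.88], [1.0, 0.0, -0.0]])
(0.558916914015172, (1, -1, 1, -1, 1, -1, 1), 3.141592653589793, [[0.0, -0.88, 0.47], [0.0, -0.47, -0.88], [1.0, 0.0, -0.0]])
(0.7232551146575668, (-1, 1, -1, 1, -1, 1, 1), 0, [[0.0, -0.99, 0.16], [0.0, -0.16, -0.99], [1.0, 0.0, 0.0]])
(0.7232551146575668, (-1, -1, -1, -1, -1, -1, 1), 3.141592653589793, [[-0.0, 0.99, -0.16], [-0.0, 0.16, 0.99], [1.0, 0.0, 0.0]])
(0.7649824947879018, (1, -1, 1, 1, 1, 1, 1), -1.5707963267948966, [[0.8, 0.29, 0.52], [0.02, -0.89, 0.46], [0.59, -0.36, -0.72]])
(0.7649824947879019, (1, 1, 1, -1, 1, -1, 1), 1.5707963267948966, [[-0.8, -0.29, -0.52], [-0.02, 0.89, -0.46], [0.59, -0.36, -0.72]])
```

```bash
cat >> kin.py <<'E'
SG=(-1,1,-1,1,-1,1,-1); C=Ro.from_matrix([[0,-1,0],[0,0,-1],[1,0,0]])
lo=np.array([-2.59,-.33,-1.39,.1,-1.04,.21,-2.66]); hi=np.array([2.59,1.99,1.29,2.45,4.18,1.99,2.66])
def basis(q):
    F=frames(q,SG); z=[0,0,1]
    return np.c_[z,F[1].apply(z),F[3].apply(z),F[5].apply(z)],F[-1]*C
L=None
def fk(q):
    B,R=basis(q); return B@L,R
from scipy.optimize import least_squares
def ik(p,R,q0,m=.03):
    def f(q):
        P,Q=fk(q); return np.r_[(P-p)*1000,(R.inv()*Q).as_rotvec(degrees=True)*3,(q-q0)*.02]
    a,b=lo+m,hi-m
    r=least_squares(f,np.clip(q0,a+1e-3,b-1e-3),bounds=(a,b)); P,Q=fk(r.x); return r.x,np.linalg.norm(P-p)*1000,np.degrees((R.inv()*Q).magnitude())
E
cat > fitL.py <<'E'
from kin import *
from station import ctrl
s=ctrl.get_state()
X=[([-1.35588805,0.46936286,-0.0486115,1.53356126,0.02410143,1.14100821,-0.08226512],[0.16279628,0.65453699,0.23037061]),([-0.59,-0.15,0.39,2.4,1.19,0.24,0.28],[.51754,-.00653,.27375]),(s["qpos"],s["tcp_pos"])]
A=np.vstack([basis(q)[0] for q,_ in X]);b=np.concatenate([p for _,p in X])
l,*_=np.linalg.lstsq(A,b,rcond=None);print(l,((A@l-b)*1000).round(1))
open("kin.py","a").write(f"L=np.array({l.tolist()})\n")
E
python3 fitL.py; python3 - <<'E'
from h import *; from kin import *
import kin
rng=np.random.default_rng(0)
tip=np.array([.603,.0155,.242]); r=Ro.from_euler("z",YAW).apply(rod); off=np.array([-.0092,0,.0494])
for flip in(0,1):
  for pitch in(46,54):
    for d in(.025,-.01,-.07):
        R=toolR(pitch); tcp=tip+d*r-R.apply(off)
        if flip: R=R*Ro.from_euler("x",np.pi)
        sols=[]
        for _ in range(25):
            q,e,a=ik(tcp,R,rng.uniform(lo,hi))
            if e<.5 and a<.5: sols.append(q)
        u=[]
        for q in sols:
            if all(np.abs(q-x).max()>.5 for x in u): u.append(q)
        print(flip,pitch,d,len(sols)); 
        for q in u[:5]: print("   ",q.round(2))
E
```

```text
[0.21639193 0.60750742 0.4431418  0.36244017] [-39.6  10.6 -20.   -2.5  27.4   8.6  -4.8   6.1  11.4]
0 46 0.025 0
0 46 -0.01 0
0 46 -0.07 20
    [ 0.92  0.65 -1.36  2.4   2.07  0.77 -0.36]
    [-0.36  0.3   0.43  2.4   3.57  0.38 -2.  ]
    [ 0.38  0.31 -0.49  2.4   2.77  0.37 -1.15]
0 54 0.025 0
0 54 -0.01 0
0 54 -0.07 0
1 46 0.025 0
1 46 -0.01 0
1 46 -0.07 13
    [ 0.12  0.28 -0.16  2.4   3.06  0.35  1.68]
    [-0.8   0.46  1.05  2.4   4.04  0.57  0.62]
    [ 0.84  0.52 -1.18  2.4   2.2   0.61  2.63]
    [-0.36  0.3   0.43  2.4   3.57  0.38  1.14]
1 54 0.025 0
1 54 -0.01 0
1 54 -0.07 0
```

```bash
python3 - <<'E'
from kin import *
import itertools
from station import ctrl
s=ctrl.get_state()
X=[([-1.35588805,0.46936286,-0.0486115,1.53356126,0.02410143,1.14100821,-0.08226512],[0.16279628,0.65453699,0.23037061]),([-0.59,-0.15,0.39,2.4,1.19,0.24,0.28],[.51754,-.00653,.27375]),(s["qpos"],s["tcp_pos"])]
def cols(q):
    F=frames(q,SG);d={}
    for j in range(6):
        for n,v in zip("xyz",np.eye(3)): d[f"{n}{j+1}"]=F[j].apply(v)
    d["z0"]=np.array([0,0,1.]);return d
D=[cols(q) for q,_ in X];b=np.concatenate([p for _,p in X])
ex=["x1","y1","x2","y2","x3","y3","x4","y4","x5","y5","x6","y6"]
out=[]
for k in(1,2,3):
    for c in itertools.combinations(ex,k):
        n=["z0","z2","z4","z6",*c];A=np.c_[tuple(np.concatenate([d[m] for d in D]) for m in n)]
        l,*_=np.linalg.lstsq(A,b,rcond=None);out.append((np.abs(A@l-b).max()*1000,n,l.round(4)))
out.sort(key=lambda t:t[0]+3*len(t[1]))
for o in out[:14]:print(o)
E
```

```text
(np.float64(0.8189451590376309), ['z0', 'z2', 'z4', 'z6', 'y1', 'y3'], array([ 0.2376,  0.554 ,  0.4668,  0.3059, -0.0271, -0.0156]))
(np.float64(0.8189451590380333), ['z0', 'z2', 'z4', 'z6', 'y1', 'y4'], array([ 0.2376,  0.554 ,  0.4668,  0.3059, -0.0271, -0.0156]))
(np.float64(0.8189451590380542), ['z0', 'z2', 'z4', 'z6', 'y2', 'y3'], array([ 0.2376,  0.554 ,  0.4668,  0.3059, -0.0271, -0.0156]))
(np.float64(0.8189451590380681), ['z0', 'z2', 'z4', 'z6', 'y2', 'y4'], array([ 0.2376,  0.554 ,  0.4668,  0.3059, -0.0271, -0.0156]))
(np.float64(0.5818934570709366), ['z0', 'z2', 'z4', 'z6', 'y2', 'y3', 'x5'], array([ 0.2402,  0.551 ,  0.469 ,  0.303 , -0.0273, -0.015 ,  0.0016]))
(np.float64(0.5818934570713807), ['z0', 'z2', 'z4', 'z6', 'y1', 'y3', 'x5'], array([ 0.2402,  0.551 ,  0.469 ,  0.303 , -0.0273, -0.015 ,  0.0016]))
(np.float64(0.5818934570713807), ['z0', 'z2', 'z4', 'z6', 'y1', 'y4', 'x5'], array([ 0.2402,  0.551 ,  0.469 ,  0.303 , -0.0273, -0.015 ,  0.0016]))
(np.float64(0.5818934570713807), ['z0', 'z2', 'z4', 'z6', 'y2', 'y4', 'x5'], array([ 0.2402,  0.551 ,  0.469 ,  0.303
[... 225 characters left out ...]
, 'z4', 'z6', 'y2', 'x3', 'y4'], array([ 0.2372,  0.5572,  0.4677,  0.3088, -0.0272, -0.0025, -0.015 ]))
(np.float64(0.5870485963154204), ['z0', 'z2', 'z4', 'z6', 'y1', 'x3', 'y4'], array([ 0.2372,  0.5572,  0.4677,  0.3088, -0.0272, -0.0025, -0.015 ]))
(np.float64(0.5870485963154204), ['z0', 'z2', 'z4', 'z6', 'y2', 'x3', 'y3'], array([ 0.2372,  0.5572,  0.4677,  0.3088, -0.0272, -0.0025, -0.015 ]))
(np.float64(0.6484736797212265), ['z0', 'z2', 'z4', 'z6', 'y1', 'y3', 'x6'], array([ 0.2375,  0.5541,  0.4675,  0.3053, -0.0272, -0.0152,  0.0006]))
(np.float64(0.6484736797215942), ['z0', 'z2', 'z4', 'z6', 'y2', 'y4', 'x6'], array([ 0.2375,  0.5541,  0.4675,  0.3053, -0.0272, -0.0152,  0.0006]))
```

```bash
cat >> kin.py <<'E'
def fk(q):
    F=frames(q,SG); P=np.array([0,0,.2376])+F[1].apply([0,-.0271,.554])+F[3].apply([0,-.0156,.4668])+F[5].apply([0,0,.3059]); return P,F[-1]*C
E
cat > srch.py <<'E'
from h import *; from kin import *
rng=np.random.default_rng(0)
tip=np.array([.603,.0155,.242]); r=Ro.from_euler("z",YAW).apply(rod); off=np.array([-.0092,0,.0494])
def sols(tcp,R,N=24):
    u=[]
    for _ in range(N):
        q,e,a=ik(tcp,R,rng.uniform(lo,hi))
        if e<.5 and a<.5 and all(np.abs(q-x).max()>.4 for x in u): u.append(q)
    return u
E
python3 - <<'E'
from srch import *
for flip in(0,1):
  for pitch in(46,54):
    for d in(.025,-.01,-.07):
        R=toolR(pitch); tcp=tip+d*r-R.apply(off)
        if flip: R=R*Ro.from_euler("x",np.pi)
        u=sols(tcp,R); print(flip,pitch,d)
        for q in u[:6]: print("   ",q.round(2))
E
```

```text
0 46 0.025
    [ 1.08  0.32 -1.36  2.33  1.85  0.39 -0.22]
0 46 -0.01
    [ 1.    0.5  -1.36  2.31  1.91  0.57 -0.21]
    [-0.94  0.22  0.93  2.4   3.75  0.24 -2.27]
    [ 0.39  0.2  -0.58  2.33  2.36  0.24 -0.81]
0 46 -0.07
    [ 0.91  0.76 -1.36  2.26  2.    0.78 -0.16]
    [-0.45  0.32  0.38  2.32  3.34  0.29 -1.87]
    [-0.13  0.31  0.01  2.31  2.94  0.28 -1.44]
    [ 0.24  0.34 -0.42  2.29  2.54  0.32 -0.98]
    [ 0.6   0.44 -0.87  2.27  2.22  0.44 -0.56]
0 54 0.025
    [ 1.04  0.42 -1.36  2.41  2.27  0.58 -0.59]
    [ 0.71  0.21 -0.92  2.42  2.58  0.43 -1.  ]
0 54 -0.01
    [ 0.97  0.6  -1.36  2.38  2.25  0.74 -0.47]
    [ 0.11  0.22 -0.27  2.42  2.85  0.46 -1.33]
    [ 0.55  0.3  -0.78  2.4   2.61  0.5  -1.02]
0 54 -0.07
    [ 0.4   0.43 -0.62  2.34  2.68  0.59 -1.05]
    [ 0.9   0.85 -1.36  2.32  2.29  0.92 -0.33]
    [-0.44  0.38  0.37  2.39  3.22  0.55 -1.78]
1 46 0.025
    [ 0.82  0.18 -1.01  2.34  2.08  0.24  2.63]
1 46 -0.01
    [ 0.72  0.29 -0.96  2.32  2.11  0.33  2.63]
    [-1.16  0.35  1.26  2.4   4.12  0.39  0.47]
1 46 -0.07
    [-0.75  0.39  0.76  2.34  3.73  0.36  0.84]
    [ 0.12  0.32 -0.29  2.29  2.66  0.3   2.03]
    [ 0.65  0.47 -0.93  2.27  2.18  0.47  2.63]
    [-0.25  0.31  0.14  2.31  3.08  0.28  1.55]
    [-1.05  0.66  1.26  2.35  4.12  0.66  0.32]
1 54 0.025
    [ 0.71  0.21 -0.92  2.42  2.58  0.43  2.14]
1 54 -0.01
    [ 0.11  0.22 -0.27  2.42  2.85  0.46  1.81]
    [ 0.77  0.39 -1.04  2.39  2.46  0.56  2.34]
1 54 -0.07
    [ 0.08  0.37 -0.25  2.36  2.88  0.55  1.81]
    [-1.03  0.78  1.26  2.42  3.84  0.86  0.49]
```

```bash
cat >> kin.py <<'E'
def jac(q):
    P,R=fk(q); J=np.zeros((6,7)); h=1e-5
    for i in range(7):
        d=q.copy(); d[i]+=h; p,r=fk(d); J[:3,i]=(p-P)/h; J[3:,i]=(r*R.inv()).as_rotvec()/h
    return J,P,R
def track(q,P,R,it=25,lam=1e-2):
    "local IK with joint clamping"
    for _ in range(it):
        J,p,r=jac(q); e=np.r_[P-p,(R*r.inv()).as_rotvec()]
        if np.linalg.norm(e)<1e-5: break
        n=np.linalg.norm(e); e*=min(1,.05/n)
        free=np.ones(7,bool)
        for _ in range(4):
            dq=np.zeros(7); Jf=J[:,free]; dq[free]=Jf.T@np.linalg.solve(Jf@Jf.T+lam**2*np.eye(6),e)
            bad=free&(((q+dq)>hi-.005)|((q+dq)<lo+.005))
            if not bad.any(): break
            free&=~bad
        q=np.clip(q+dq,lo+.003,hi-.003)
    return q
def run(q,way,verbose=1):
    "way: list of (P,R) goals; rows of 50mm/8.59deg"
    for P,R in way:
        p,r=fk(q)
        for _ in range(30):
            d=P-p; w=(R*r.inv()).as_rotvec(); k=max(np.linalg.norm(d)/.05,np.linalg.norm(w)/.1499,1)
            p=p+d/k; r=Ro.from_rotvec(w/k)*r; q=track(q,p,r)
            if k==1: break
        a,b=fk(q)
        if verbose: print(q.round(2),"err",(np.linalg.norm(a-P)*1000).round(1),np.degrees((R*b.inv()).magnitude()).round(1))
    return q
E
python3 - <<'E'
from h import *; from kin import *
q=np.array([-1.35588805,0.46936286,-0.0486115,1.53356126,0.02410143,1.14100821,-0.08226512])
p,R=fk(q); print(p)
D=toolR(0,np.radians(-14)); D2=toolR(0,np.radians(-11))
q=run(q,[(np.array([.353,.325,.301]),D),(np.array([.43,.105,.301]),D),(np.array([.463,-.045,.301]),D),(np.array([.502,-.216,.261]),D),
(np.array([.537,-.223,.034]),D2),(np.array([.537,-.223,.299]),D2),(np.array([.497,-.173,.299]),D2),(np.array([.512,.008,.269]),toolR(54))])
print("seen v2 [-0.59 -0.15 0.39 2.4 1.19 0.24 0.28]")
q=run(q,[(np.array([.557,.0135,.217]),toolR(46))])
print("seen [-1.469 -0.147 1.287 2.4376 1.8935 0.2116 -0.3215]")
print("q5=pi/2 tool dir",fk(np.array([0,.3,0,1.5,1.57,.4,0]))[1].apply([1,0,0]))
E
```

```text
[0.16331712 0.65434645 0.23019775]
[-0.93  0.08  0.1   1.89 -0.01  1.17  0.5 ] err 0.0 0.0
[-0.66  0.01  0.33  1.97 -0.    1.16  1.  ] err 0.0 0.0
[-0.48  0.05  0.51  1.94 -0.02  1.16  1.37] err 0.0 0.0
[-0.2   0.26  0.65  1.83 -0.17  1.11  1.84] err 0.0 0.0
[-0.04  0.6   0.48  1.94 -0.42  0.7   2.08] err 0.0 0.0
[-0.19  0.29  0.66  1.7  -0.19  1.21  1.89] err 0.0 0.0
[-0.3   0.18  0.65  1.82 -0.12  1.18  1.76] err 0.0 0.0
[-0.77 -0.17  0.55  2.44  1.97  0.22 -0.44] err 33.9 0.6
seen v2 [-0.59 -0.15 0.39 2.4 1.19 0.24 0.28]
[-1.37 -0.15  1.17  2.44  1.83  0.22 -0.27] err 26.1 0.2
seen [-1.469 -0.147 1.287 2.4376 1.8935 0.2116 -0.3215]
q5=pi/2 tool dir [ 0.89690261 -0.38941822 -0.20956898]
```

```bash
cat > plan.py <<'E'
from srch import *
q0=ctrl.get_state()["qpos"]
def final(d,pitch): R=toolR(pitch); return tip+d*r-R.apply(off),R
fin=[final(.03,50),final(-.01,52),final(-.065,54)]
def score(q,way,tot=0):
    e=0;m=9;path=[]
    for g in way:
        q=run(q,[g],0); a,b=fk(q); e+=np.linalg.norm(a-g[0])*1000+3*np.degrees((g[1]*b.inv()).magnitude()); m=min(m,(q-lo).min(),(hi-q).min()); path.append(q)
    return e,m,path
E
python3 - <<'E'
from plan import *
rng=np.random.default_rng(1); best=[]
for t in range(50):
    w=[]
    for _ in range(2):
        w.append((np.array([rng.uniform(.45,.68),rng.uniform(-.35,0),rng.uniform(.28,.42)]),rng.uniform(20,60),np.radians(rng.uniform(-70,10))))
    way=[(p,toolR(a,b)) for p,a,b in w]+fin
    e,m,path=score(q0,way); best.append((e,-m,w,[x.round(2) for x in path]))
best.sort(key=lambda t:t[0]+ (50 if -t[1]<.02 else 0))
for b in best[:4]:
    print(round(b[0],1),round(-b[1],3))
    for p,a,y in b[2]: print("  wp",p.round(3),round(a),round(np.degrees(y)))
    for x in b[3]: print("     ",x)
E
```

```text
0.0 0.034
  wp [ 0.602 -0.264  0.388] 28 -3
  wp [ 0.464 -0.061  0.303] 35 -45
      [-0.59  0.24  1.24  1.77 -0.6   0.93  2.38]
      [-0.7  -0.14  0.36  2.22  0.78  0.92  0.  ]
      [ 0.06  0.08 -0.21  2.42  2.75  0.24 -1.25]
      [ 0.07  0.2  -0.23  2.4   2.84  0.39 -1.32]
      [ 0.07  0.36 -0.24  2.37  2.88  0.54 -1.34]
0.0 0.07
  wp [ 0.486 -0.017  0.302] 40 -58
  wp [ 0.615 -0.253  0.299] 22 -56
      [-1.37 -0.    0.91  2.15  0.82  1.08 -0.34]
      [-0.47  0.34  0.88  1.76 -0.05  0.85  0.97]
      [ 0.9   0.21 -1.12  2.38  2.3   0.33 -0.72]
      [ 0.81  0.39 -1.09  2.37  2.35  0.52 -0.69]
      [ 0.72  0.58 -1.04  2.33  2.45  0.7  -0.68]
0.0 0.029
  wp [ 0.533 -0.041  0.309] 42 -8
  wp [ 0.664 -0.044  0.299] 52 -16
      [-1.1  -0.3   0.85  2.3   1.02  0.52  0.46]
      [-0.71  0.13  0.62  2.16  1.48  0.24 -0.21]
      [ 0.11  0.09 -0.27  2.41  2.73  0.25 -1.23]
      [ 0.12  0.21 -0.29  2.4   2.81  0.39 -1.28]
      [ 0.12  0.37 -0.29  2.36  2.85  0.54 -1.3 ]
0.0 0.005
  wp [ 0.569 -0.309  0.367] 51 -21
  wp [ 0.661 -0.336  0.354] 38 -65
      [-0.94 -0.23  1.28  2.13  0.74  0.24  1.  ]
      [-0.62  0.55  1.24  1.68 -0.15  0.71  0.94]
      [ 0.52  0.12 -0.69  2.39  2.56  0.27 -1.02]
      [ 0.5   0.26 -0.7   2.38  2.59  0.43 -1.02]
      [ 0.46  0.44 -0.69  2.35  2.64  0.59 -1.  ]
```

```bash
python3 - <<'E'
from plan import *
for A in([.48,-.06,.31,40,-45],[.5,-.12,.31,40,-45]):
    W=[(np.array(A[:3]),toolR(A[3],np.radians(A[4]))),final(.04,52),*fin[1:]]
    e,m,path=score(q0,W);print(A,e,m);[print(x.round(2)) for x in path]
s=ctrl.get_state();R=toolR(40,np.radians(-45))
print((R*Ro.from_rotvec(s["tool_rot"]).inv()).as_rotvec(degrees=True).round(1),s["tcp_pos"])
E
```

```text
[0.48, -0.06, 0.31, 40, -45] 0.0017010686938395943 0.005714176340317678
[-1.24 -0.21  0.79  2.25  0.99  1.03 -0.19]
[-0.    0.06 -0.15  2.44  2.82  0.29 -1.32]
[ 0.    0.2  -0.15  2.41  2.87  0.38 -1.36]
[ 0.01  0.36 -0.16  2.37  2.92  0.53 -1.39]
[0.5, -0.12, 0.31, 40, -45] 0.0018109226540139287 0.005159013990807093
[-1.18 -0.21  0.9   2.23  1.02  0.93 -0.07]
[-0.01  0.06 -0.14  2.44  2.82  0.29 -1.32]
[-0.01  0.2  -0.14  2.41  2.88  0.38 -1.37]
[ 0.    0.36 -0.15  2.37  2.93  0.53 -1.4 ]
[  2.4   5.7 -47.6] [0.54334578 0.01657964 0.23186636]
```

>>> step_arm:
  plan:
    - [2.4,5.7,-47.6,-63,-77,78,5]
    - [2.4,5.7,-47.6,-63,-77,78,5]
    - [2.4,5.7,-47.6,-63,-77,78,5]
    - [2.4,5.7,-47.6,-63,-77,78,5]
    - [2.4,5.7,-47.6,-63,-77,78,5]
    - [2.4,5.7,-47.6,-63,-77,78,5]
    - [2.4,5.7,-47.6,-63,-77,78,5]
    - [2.4,5.7,-47.6,-63,-77,78,5]

```text
time: 7.35
tcp_pos: [0.482, -0.0622, 0.3104]
tool_rot: [0.344, 0.825, -0.74]
contact_force: [0.7, -0.6, -1.0]
opening: 0.0104
```

```bash
python3 - <<'E'
from plan import *
s=ctrl.get_state();print(q0.round(2),s["tcp_pos"])
for d in(.04,.03):
    for w in([],[(np.array([.53,-.04,.29]),toolR(50,np.radians(-20)))]):
        e,m,path=score(q0,w+[final(d,52),*fin[1:]]);print(d,e,m);[print(x.round(2)) for x in path]
go(tip+.035*r,off,52)
R=toolR(50,np.radians(-20));print((R*Ro.from_rotvec(s["tool_rot"]).inv()).as_rotvec(degrees=True).round(1))
E
```

```text
[-0.9  -0.13  0.51  2.23  0.92  0.95 -0.13] [ 0.48203088 -0.06222259  0.31042567]
0.04 0.0029201833765114893 0.005948066971280586
[ 0.    0.06 -0.15  2.44  2.82  0.29 -1.32]
[ 0.01  0.2  -0.16  2.41  2.87  0.38 -1.36]
[ 0.02  0.36 -0.17  2.37  2.92  0.54 -1.39]
0.04 0.00273705597790297 0.008177033980238058
[-0.86 -0.14  0.55  2.38  1.42  0.55 -0.23]
[ 0.05  0.07 -0.2   2.44  2.81  0.29 -1.31]
[ 0.05  0.2  -0.2   2.41  2.85  0.39 -1.33]
[ 0.05  0.36 -0.21  2.37  2.9   0.54 -1.36]
0.03 0.0018019305165804635 0.0057246067392848765
[-0.12  0.09 -0.03  2.44  2.87  0.31 -1.37]
[-0.1   0.2  -0.03  2.41  2.93  0.38 -1.43]
[-0.08  0.35 -0.05  2.38  2.98  0.53 -1.47]
0.03 0.0030630647578783945 0.005244475722325781
[-0.86 -0.14  0.55  2.38  1.42  0.55 -0.23]
[-0.13  0.09 -0.02  2.44  2.87  0.31 -1.37]
[-0.11  0.2  -0.03  2.41  2.94  0.38 -1.43]
[-0.09  0.35 -0.04  2.38  2.99  0.53 -1.48]
tcp-> [0.5551 0.0134 0.2222] turn [ -4.5 -11.5  47.7] shift [ 73.1  75.6 -88.3]
[-5.4 -8.5 25.3]
```

>>> step_arm:
  plan:
    - [-4.5,-11.5,47.7,73,76,-78,5]
    - [-4.5,-11.5,47.7,73,76,-78,5]
    - [-4.5,-11.5,47.7,73,76,-78,5]
    - [-4.5,-11.5,47.7,73,76,-78,5]
    - [-4.5,-11.5,47.7,73,76,-78,5]
    - [-4.5,-11.5,47.7,73,76,-88,5]
    - [-4.5,-11.5,47.7,73,76,-88,5]
    - [-4.5,-11.5,47.7,73,76,-88,5]

```text
time: 8.15
tcp_pos: [0.558, 0.009, 0.2279]
tool_rot: [0.013, 0.664, -0.047]
contact_force: [0.4, 0.8, -0.8]
opening: 0.0101
```

>>> step_arm:
  plan:
    - [0,0,0,0,0,0,5]
    - [0,0,0,0,0,0,5]
    - [0,0,0,0,0,0,5]

```text
time: 8.45
tcp_pos: [0.5595, 0.0103, 0.2289]
tool_rot: [0.016, 0.662, -0.049]
contact_force: [1.3, 0.6, -1.6]
opening: 0.01
```

```bash
python3 - <<'E'
from plan import *
print(q0.round(3));s=ctrl.get_state();print(s["tcp_pos"]); go(tip+.035*r,off,52)
print((s["tcp_pos"]+Ro.from_rotvec(s["tool_rot"]).apply(off)))
E
```

```text
[-0.299  0.063  0.102  2.438  2.478  0.315 -1.091]
[0.55947323 0.01033343 0.22889729]
tcp-> [0.5551 0.0134 0.2222] turn [0.  0.1 5.5] shift [-4.3  3.  -6.7]
[0.58255763 0.00918702 0.27351563]
```

```bash
cat > bias.py <<'E'
from h import *
def bias(k,off,ns=("scene",),save=None):
    s=ctrl.get_state();R=Ro.from_rotvec(s["tool_rot"]).as_matrix();D,d,H,hz=S[k]
    Rs=np.c_[R[:,2],R[:,1],-R[:,0]]; o=s["tcp_pos"]+R@off-Rs@[.115,0,hz/1000]
    for n in ns:
        m=camera_model(n); i=camera(n); cv2.imwrite(save or "pics/b.png",i)
        cx,cy=m["R"][0],m["R"][1]
        T=lambda p:(Rs@Ro.from_euler("zy",[p[2],p[3]]).as_matrix(),o+p[0]*cx+p[1]*cy)
        p,c=fit(i,m,k,[0,0,0,0],T,(.005,.005,.05,.05))
        print(n,"image shift mm",(p[:2]*1000).round(1),"turn deg",np.degrees(p[2:]).round(1),"world",((p[0]*cx+p[1]*cy)*1000).round(1),"cost",round(c,3))
        R2,o2=T(p); print(" eye px fit",proj(m,R2@[.115,0,hz/1000]+o2).round(1),"FK",proj(m,s["tcp_pos"]+R@off).round(1))
E
python3 - <<'E'
from bias import *
bias("large",[-.0092,0,.0494],save="pics/b1.png")
E
```

```text
scene image shift mm [ 0.7 -0.3] turn deg [-2.2  2.6] world [0.1 0.7 0.2] cost 0.082
 eye px fit [[330.7 170.4]] FK [[331.2 169. ]]
```

```bash
python3 - <<'E'
from plan import *
go(tip+.012*r,off,52); go(tip-.015*r,off,52)
e,m,path=score(q0,[final(.012,52),*fin[1:]]);print(e,m);[print(x.round(2)) for x in path]
E
```

```text
tcp-> [0.5714 0.0141 0.2059] turn [0.  0.1 5.4] shift [ 11.8   2.7 -23. ]
tcp-> [0.5905 0.0149 0.1868] turn [0.  0.1 5.4] shift [ 30.9   3.6 -42.1]
0.0003128884054856601 0.015063767842763642
[-0.17  0.13  0.03  2.43  2.93  0.34 -1.43]
[-0.16  0.19  0.02  2.42  2.96  0.38 -1.46]
[-0.13  0.35  0.    2.38  3.01  0.53 -1.51]
```

>>> step_arm:
  plan:
    - [0,0,5.4,0,3,-11,5]
    - [0,0,5.4,5,3,-16,5]
    - [0,0,5.4,12,3,-23,5]
    - [0,0,5.4,12,3,-23,5]
    - [0,0,5.4,12,3,-23,5]

```text
time: 9.0
tcp_pos: [0.5718, 0.0145, 0.2055]
tool_rot: [-0.016, 0.662, 0.043]
contact_force: [0.0, 0.4, -1.3]
opening: 0.0097
```

```bash
python3 - <<'E'
from plan import *
print(q0.round(2));s=ctrl.get_state();R=Ro.from_rotvec(s["tool_rot"]);eye=s["tcp_pos"]+R.apply(off)
v=eye-tip;d=v@r;print("d",d,"perp",(v-d*r).round(4));go(tip+.012*r,off,52)
i=camera("scene");c=cv2.resize(i[150:225,300:370],None,fx=7,fy=7,interpolation=cv2.INTER_CUBIC)
j=camera("top");b=cv2.resize(j[165:225,200:250],None,fx=6,fy=6,interpolation=cv2.INTER_CUBIC)
w=np.zeros((530,800,3),np.uint8);w[:525,:490]=c;w[:360,500:800]=b;cv2.imwrite("pics/v4.png",w)
E
```

```text
[-0.14  0.14  0.    2.43  2.92  0.34 -1.42]
d 0.011401175953234647 perp [-0.      0.0004  0.    ]
tcp-> [0.5714 0.0141 0.2059] turn [ 0.1  0.1 -0. ] shift [-0.5 -0.4  0.4]
```

View pics/v4.png

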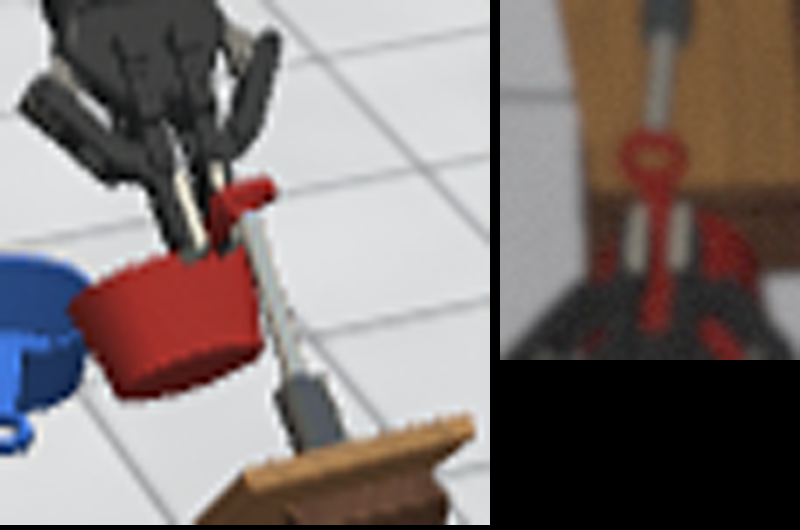

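>>> step_arm:
  plan:
    - [0,0,0,5,0,-6,5]
    - [0,0,0,10,0,-11,5]
    - [0,0,0,15,0.5,-16,5]
    - [0,0,0,20,0.5,-21,5]
    - [0,0,0,20,0.5,-21,5]

```text
time: 9.6
tcp_pos: [0.592, 0.0138, 0.1834]
tool_rot: [-0.015, 0.663, 0.042]
contact_force: [-0.3, -0.3, -1.0]
opening: 0.01
```

```bash
cat >> plan.py <<'E'
def rep(off=off):
    s=ctrl.get_state();R=Ro.from_rotvec(s["tool_rot"]);eye=s["tcp_pos"]+R.apply(off);v=eye-tip;d=v@r
    print("q",s["qpos"].round(2),"up rod mm",round(80+d*1000,1),"perp",((v-d*r)*1000).round(1),"F",s["contact_force"].round(1))
E
python3 - <<'E'
from plan import *
rep();go(tip-.06*r,off,54);go(tip-.071*r,off,54)
E
```

```text
q [-0.12  0.22 -0.01  2.41  2.96  0.4  -1.46] up rod mm 61.5 perp [-0.9 -1.2 -0.9] F [-0.3 -0.3 -1. ]
tcp-> [0.6238 0.0164 0.1542] turn [ 0.1 -2.   0. ] shift [ 31.8   2.6 -29.2]
tcp-> [0.6316 0.0168 0.1464] turn [ 0.1 -2.   0. ] shift [ 39.6   3.  -37. ]
```

>>> step_arm:
  plan:
    - [0,-0.5,0,8,1,-7,5]
    - [0,-1,0,16,2,-14,5]
    - [0,-1.5,0,24,2.5,-22,5]
    - [0,-2,0,32,3,-29,5]
    - [0,-2,0,32,3,-29,5]

```text
time: 10.1
tcp_pos: [0.6239, 0.0169, 0.1542]
tool_rot: [-0.016, 0.629, 0.042]
contact_force: [0.2, 0.1, -1.8]
opening: 0.01
```

>>> step_arm:
  plan:
    - [0,0,0,4,0,-4,5]
    - [0,0,0,7,0,-7,5]
    - [0,0,0,7,0,-7,5]

```text
time: 10.4
tcp_pos: [0.6314, 0.0169, 0.1494]
tool_rot: [-0.016, 0.625, 0.042]
contact_force: [-1.2, 0.1, 4.4]
opening: 0.0099
```

```bash
python3 - <<'E'
from plan import *
rep()
E
```

```text
q [-0.1   0.36 -0.03  2.37  3.    0.54 -1.49] up rod mm 11.4 perp [1.4 0.3 1.4] F [-1.2  0.1  4.4]
```

>>> step_arm:
  plan:
    - [0,0,0,0,0,0,15]
    - [0,0,0,0,0,0,20]
    - [0,0,0,0,0,0,40]
    - [0,0,0,0,0,0,40]
    - [0,0,0,0,0,0,40]

```text
time: 10.9
tcp_pos: [0.6304, 0.0169, 0.1485]
tool_rot: [-0.016, 0.627, 0.042]
contact_force: [0.1, 0.1, -0.5]
opening: 0.0397
```

>>> step_arm:
  plan:
    - [0,0,0,-10,0,7,40]
    - [0,0,0,-35,-1,25,40]
    - [0,0,0,-70,-2,50,40]
    - [0,0,0,-85,-3,70,40]
    - [0,0,0,-85,-3,90,40]
    - [0,0,0,-85,-3,90,40]

```text
time: 11.5
tcp_pos: [0.5448, 0.0138, 0.2414]
tool_rot: [-0.018, 0.623, 0.041]
contact_force: [0.1, -0.7, 0.5]
opening: 0.0403
```

```bash
python3 - <<'E'
from plan import *
rep()
i=camera("scene");c=cv2.resize(i[150:270,290:390],None,fx=4,fy=4,interpolation=cv2.INTER_CUBIC)
j=camera("top");b=cv2.resize(j[150:220,200:260],None,fx=5,fy=5,interpolation=cv2.INTER_CUBIC)
w=np.zeros((480,800,3),np.uint8);w[:480,:400]=c;w[:350,450:750]=b;cv2.imwrite("pics/v5.png",w)
E
```

```text
q [ 0.39  0.05 -0.55  2.45  2.78  0.31 -1.27] up rod mm 137.7 perp [4.  1.2 4. ] F [ 0.1 -0.7  0.5]
```

View pics/v5.png

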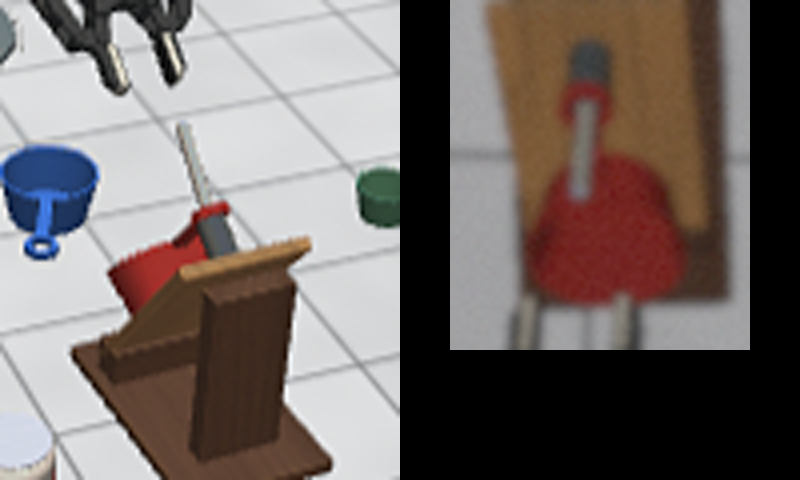

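```bash
python3 - <<'E'
from plan import *
D=toolR(0,np.radians(17.8)); off2=np.array([-.005,0,.05])
def F(d,pitch): R=toolR(pitch); return tip+d*r-R.apply(off2),R
P=np.array
for name,pre,post in [("direct",[],[]),("viaA",[(P([.5,-.2,.33]),toolR(35,np.radians(-20)))],[(P([.48,-.06,.31]),toolR(40,np.radians(-45)))]),
  ("b",[],[(P([.5,-.12,.31]),toolR(40,np.radians(-45)))])]:
    W=pre+[(P([.50,-.25,.30]),D),(P([.497,-.351,.20]),D),(P([.497,-.351,.033]),D),(P([.497,-.351,.28]),D)]+post+[F(.03,52),F(-.01,52),F(-.06,54)]
    e,m,path=score(q0,W);print(name,round(e,2),round(m,3));[print("  ",x.round(2)) for x in path]
s=ctrl.get_state();print(s["tcp_pos"],(D*Ro.from_rotvec(s["tool_rot"]).inv()).as_rotvec(degrees=True).round(1))
E
```

```text
direct 513.41 0.015
   [ 1.17  0.39 -1.03  1.68  0.35  1.27  1.95]
   [ 1.2   0.56 -0.93  1.69  0.48  1.14  2.01]
   [ 1.1   0.74 -0.79  1.82  0.67  0.87  1.87]
   [ 1.23  0.49 -0.97  1.6   0.42  1.28  2.07]
   [ 0.12 -0.14  0.03  2.31 -0.92  0.22  2.64]
   [ 0.04 -0.07  0.1   2.25 -0.92  0.22  2.64]
   [-1.01 -0.01  1.16  2.19 -0.92  0.22  2.64]
viaA 0.02 0.049
   [ 1.08 -0.09 -0.73  2.1  -0.1   0.49  1.63]
   [ 0.96  0.3  -0.72  1.69  0.21  1.23  2.08]
   [ 1.02  0.47 -0.64  1.71  0.31  1.07  2.16]
   [ 0.94  0.66 -0.54  1.83  0.47  0.78  2.03]
   [ 1.04  0.4  -0.67  1.61  0.26  1.23  2.2 ]
   [ 0.91 -0.09 -1.14  2.17  0.76  0.77  0.05]
   [ 1.    0.27 -1.24  2.4   2.32  0.41 -0.71]
   [ 0.86  0.4  -1.15  2.37  2.32  0.54 -0.65]
   [ 0.77  0.58 -1.09  2.34  2.41  0.71 -0.65]
b 0.02 0.045
   [ 1.17  0.39 -1.03  1.68  0.35  1.27  1.95]
   [ 1.2   0.56 -0.93  1.69  0.48  1.14  2.01]
   [ 1.1   0.74 -0.79  1.82  0.67  0.87  1.87]
   [ 1.23  0.49 -0.97  1.6   0.42  1.28  2.07]
   [ 1.12 -0.05 -1.21  2.15  0.8   0.69  0.14]
   [ 1.07  0.33 -1.34  2.4   2.23  0.47 -0.59]
   [ 0.92  0.46 -1.24  2.37  2.26  0.59 -0.56]
   [ 0.82  0.63 -1.17  2.34  2.37  0.75 -0.57]
[0.5449331  0.01321849 0.24084206] [-9.3 53.6 14.1]
```

>>> step_arm:
  plan:
    - [0,0,0,-15,-40,40,60]
    - [-1.6,8.6,2.3,-30,-80,60,85]
    - [-9.3,53.6,14.1,-45,-263,60,85]
    - [-9.3,53.6,14.1,-45,-263,60,85]
    - [-9.3,53.6,14.1,-45,-263,60,85]
    - [-9.3,53.6,14.1,-45,-263,60,85]
    - [-9.3,53.6,14.1,-45,-263,60,85]
    - [-9.3,53.6,14.1,-45,-263,60,85]

```text
time: 12.4
tcp_pos: [0.5089, 0.0011, 0.2674]
tool_rot: [0.028, 0.677, 0.067]
contact_force: [-0.1, 1.8, 0.4]
opening: 0.0848
```

```bash
python3 - <<'E'
from plan import *
print(q0.round(2));s=ctrl.get_state();print(s["tcp_pos"])
D=toolR(0,np.radians(17.8));w=(D*Ro.from_rotvec(s["tool_rot"]).inv()).as_rotvec(degrees=True).round(1)
print(w,((np.array([.497,-.351,.033])-s["tcp_pos"])*1000).round(0))
E
```

```text
[ 1.1  -0.12 -1.05  2.42  4.11  0.22 -2.58]
[0.50890723 0.0011391  0.26744926]
[-11.8  50.1  15. ] [ -12. -352. -234.]
```

```bash
python3 - <<'E'
from plan import *
P=np.array; D=toolR(0,np.radians(17.8))
rng=np.random.default_rng(0);out=[]
for t in range(40):
    w=[(P([rng.uniform(.46,.6),rng.uniform(-.2,.0),rng.uniform(.27,.36)]),rng.uniform(25,58),rng.uniform(-70,0)) for _ in range(rng.integers(1,3))]
    W=[(a,toolR(b,np.radians(c))) for a,b,c in w]+[(P([.50,-.25,.30]),D),(P([.497,-.351,.033]),D)]
    e,m,path=score(q0,W);out.append((e,m,w,path))
out.sort(key=lambda t:(t[0]>1,-t[1]))
for e,m,w,path in out[:5]:
    print(round(e,2),round(m,3));[print("  ",a.round(3),round(b),round(c)) for a,b,c in w];[print("      ",x.round(2)) for x in path]
E
```

```text
0.0 0.06
   [ 0.548 -0.015  0.31 ] 57 -35
       [ 0.75  0.21 -1.33  2.23  1.47  1.06 -0.53]
       [ 1.11  0.36 -0.93  1.68  0.3   1.25  1.99]
       [ 1.05  0.71 -0.71  1.82  0.61  0.84  1.92]
0.0 0.028
   [ 0.594 -0.015  0.337] 53 -53
       [ 0.49  0.4  -1.2   1.95  1.33  1.45 -0.53]
       [ 1.32  0.56 -1.36  1.67  0.56  1.37  1.76]
       [ 1.25  0.88 -1.06  1.81  0.91  1.03  1.7 ]
755.57 0.01
   [ 0.498 -0.192  0.271] 52 -6
   [ 0.545 -0.054  0.319] 56 -13
       [-0.16 -0.07  0.55  2.44  4.15  0.23 -2.36]
       [ 1.49 -0.32 -1.29  2.38  3.96  0.22 -2.63]
       [ 1.29 -0.15 -1.34  2.44  4.15  0.22 -2.63]
       [ 0.27  0.8   0.29  2.35  4.15  0.22 -1.81]
866.95 0.006
   [ 0.554 -0.071  0.325] 38 0
       [ 1.16 -0.08 -1.05  2.42  4.11  0.22 -2.58]
       [ 1.14 -0.01 -1.23  2.44  4.11  0.22 -2.58]
       [ 0.28  0.8   0.28  2.35  4.11  0.22 -1.77]
959.37 0.006
   [ 0.561 -0.095  0.298] 41 -8
   [ 0.591 -0.128  0.321] 36 -28
       [ 1.6  -0.15 -1.37  2.44  4.11  0.22 -2.58]
       [ 1.89 -0.13 -1.37  2.44  4.11  0.22 -2.58]
       [ 1.83 -0.03 -1.37  2.44  4.11  0.22 -1.87]
       [ 1.99 -0.01 -1.37  2.44  4.11  0.22 -1.69]
```

```bash
python3 - <<'E'
from plan import *
P=np.array; D=toolR(0,np.radians(17.8)); s=ctrl.get_state()
for w in([([.54,.0,.31],54,3),([.55,-.02,.32],56,-38)],[([.55,-.02,.32],56,-38)]):
    W=[(P(a),toolR(b,np.radians(c))) for a,b,c in w]+[(P([.50,-.25,.30]),D),(P([.497,-.351,.033]),D)]
    e,m,path=score(q0,W);print(e,m);[print("      ",x.round(2)) for x in path]
    R=W[0][1];print((R*Ro.from_rotvec(s["tool_rot"]).inv()).as_rotvec(degrees=True).round(1),(W[0][0]-s["tcp_pos"])*1000)
E
```

```text
1347.174496767504 0.0030000000000001137
       [ 1.27 -0.15 -1.21  2.36  4.11  0.22 -2.58]
       [ 1.83 -0.29 -1.37  2.38  3.87  0.22 -2.63]
       [ 1.25 -0.09 -1.37  2.45  4.09  0.22 -2.63]
       [ 1.28 -0.13 -1.37  2.45  4.09  0.22 -2.63]
[-2.6 -2.9 -0.1] [31.0927743  -1.13909942 42.5507405 ]
1443.4024022430751 0.0030000000000001137
       [ 1.83 -0.3  -1.37  2.38  3.85  0.22 -2.63]
       [ 1.12 -0.19 -1.37  2.45  3.85  0.22 -2.63]
       [ 1.19 -0.12 -1.37  2.45  3.97  0.22 -2.63]
[ -4.1  -3.8 -41.1] [ 41.0927743  -21.13909942  52.5507405 ]
```

```bash
python3 - <<'E'
from plan import *
P=np.array; D=toolR(0,np.radians(17.8)); s=ctrl.get_state()
rng=np.random.default_rng(3);out=[]
for t in range(60):
    w=[(P([rng.uniform(.55,.66),rng.uniform(-.15,-.0),rng.uniform(.25,.35)]),rng.uniform(50,66),rng.uniform(-15,15)),
       (P([rng.uniform(.5,.64),rng.uniform(-.25,-.05),rng.uniform(.28,.36)]),rng.uniform(35,60),rng.uniform(-70,-25))]
    W=[(a,toolR(b,np.radians(c))) for a,b,c in w]+[(P([.50,-.25,.30]),D),(P([.497,-.351,.033]),D)]
    e,m,path=score(q0,W);out.append((e,m,w,path))
out.sort(key=lambda t:(t[0]>1,-t[1]));print(sum(o[0]<1 for o in out))
for e,m,w,path in out[:5]:
    print(round(e,2),round(m,3));[print("  ",a.round(3),round(b),round(c)) for a,b,c in w];[print("      ",x.round(2)) for x in path]
E
```

```text
22
0.01 0.149
   [ 0.607 -0.126  0.294] 64 2
   [ 0.635 -0.25   0.307] 54 -39
       [ 1.21  0.24 -1.03  2.3   3.45  0.38 -1.57]
       [ 0.43  0.19 -0.35  2.08  1.56  0.52 -0.31]
       [ 0.94  0.3  -0.69  1.69  0.2   1.22  2.08]
       [ 0.93  0.66 -0.53  1.83  0.45  0.78  2.04]
0.0 0.145
   [ 0.641 -0.051  0.318] 63 -2
   [ 0.606 -0.074  0.288] 56 -52
       [ 0.9   0.18 -0.97  2.25  2.69  0.36 -1.06]
       [ 0.32  0.33 -0.81  2.06  1.4   1.22 -0.61]
       [ 1.15  0.38 -1.    1.68  0.33  1.26  1.96]
       [ 1.08  0.73 -0.77  1.82  0.66  0.86  1.88]
0.01 0.118
   [ 0.591 -0.136  0.316] 65 -9
   [ 0.588 -0.19   0.339] 53 -60
       [ 1.25  0.14 -1.13  2.33  2.94  0.39 -1.29]
       [ 0.68  0.26 -0.94  1.98  1.3   1.15 -0.39]
       [ 1.28  0.5  -1.25  1.68  0.48  1.33  1.83]
       [ 1.2   0.83 -0.97  1.82  0.83  0.97  1.75]
0.0 0.108
   [ 0.596 -0.113  0.272] 60 -14
   [ 0.534 -0.189  0.301] 53 -43
       [ 0.93  0.19 -0.96  2.34  2.44  0.49 -0.92]
       [ 0.8   0.06 -0.87  2.25  1.45  0.67 -0.38]
       [ 1.03  0.32 -0.81  1.69  0.25  1.24  2.04]
       [ 0.99  0.68 -0.62  1.83  0.53  0.81  1.98]
0.0 0.095
   [ 0.584 -0.038  0.303] 63 4
   [ 0.636 -0.155  0.348] 56 -44
       [ 1.25  0.13 -1.23  2.35  3.23  0.34 -1.5 ]
       [ 0.64  0.22 -0.88  2.01  1.42  0.89 -0.3 ]
       [ 1.23  0.44 -1.14  1.68  0.41  1.3   1.89]
       [ 1.15  0.78 -0.88  1.82  0.75  0.92  1.81]
```

```bash
cat >> plan.py <<'E'
def turn(P,pitch,yawdeg):
    s=ctrl.get_state();R=toolR(pitch,np.radians(yawdeg));print("turn",(R*Ro.from_rotvec(s["tool_rot"]).inv()).as_rotvec(degrees=True).round(1),"shift",((np.array(P)-s["tcp_pos"])*1000).round(0))
E
python3 - <<'E'
from plan import *
P=np.array; D=toolR(0,np.radians(17.8))
w=[([.6,-.12,.29],62,-5),([.58,-.19,.31],54,-45)]
W=[(P(a),toolR(b,np.radians(c))) for a,b,c in w]+[(P([.50,-.25,.30]),D),(P([.497,-.351,.033]),D)]
e,m,path=score(q0,W);print(e,m);[print("      ",x.round(2)) for x in path]
turn(*w[0])
E
```

```text
0.0019520112864376273 0.12693270730437245
       [ 1.1   0.18 -1.01  2.32  2.99  0.37 -1.29]
       [ 0.63  0.14 -0.74  2.15  1.45  0.76 -0.38]
       [ 1.06  0.34 -0.86  1.69  0.27  1.24  2.02]
       [ 1.01  0.69 -0.66  1.83  0.56  0.82  1.95]
turn [ -2.9 -10.7  -8.2] shift [  91. -121.   23.]
```

>>> step_arm:
  plan:
    - [-2.9,-10.7,-8.2,91,-121,23,85]
    - [-2.9,-10.7,-8.2,91,-121,23,85]
    - [-2.9,-10.7,-8.2,91,-121,23,85]
    - [-2.9,-10.7,-8.2,91,-121,23,85]
    - [-2.9,-10.7,-8.2,91,-121,23,85]
    - [-2.9,-10.7,-8.2,91,-121,23,85]

```text
time: 13.0
tcp_pos: [0.5741, -0.0608, 0.2877]
tool_rot: [0.022, 0.493, -0.067]
contact_force: [0.0, -0.3, 0.6]
opening: 0.0851
```

```bash
python3 - <<'E'
from plan import *
P=np.array; D=toolR(0,np.radians(17.8));print(q0.round(2),ctrl.get_state()["tcp_pos"])
w=[([.58,-.19,.31],54,-45)]
W=[(P(a),toolR(b,np.radians(c))) for a,b,c in w]+[(P([.50,-.25,.30]),D),(P([.497,-.351,.033]),D)]
e,m,path=score(q0,W);print(e,m);[print("      ",x.round(2)) for x in path]
turn(*w[0])
E
```

```text
[ 1.1   0.11 -1.11  2.39  2.84  0.4  -1.25] [ 0.57407029 -0.06075924  0.28771989]
0.0024949997292360365 0.2436013021520822
       [ 0.78  0.17 -0.92  2.15  1.47  0.8  -0.38]
       [ 1.23  0.44 -1.15  1.68  0.42  1.3   1.89]
       [ 1.15  0.78 -0.88  1.82  0.75  0.92  1.81]
turn [  3.    7.3 -40.9] shift [   6. -129.   22.]
```

Good, q5 unwinds. Continue.

>>> step_arm:
  plan:
    - [3,7.3,-40.9,6,-129,22,85]
    - [3,7.3,-40.9,6,-129,22,85]
    - [3,7.3,-40.9,6,-129,22,85]
    - [3,7.3,-40.9,6,-129,22,85]
    - [3,7.3,-40.9,6,-129,22,85]
    - [3,7.3,-40.9,6,-129,22,85]
    - [3,7.3,-40.9,6,-129,22,85]

```text
time: 13.7
tcp_pos: [0.5812, -0.1884, 0.3101]
tool_rot: [0.248, 0.596, -0.76]
contact_force: [1.0, 0.7, -0.0]
opening: 0.0848
```

```bash
python3 - <<'E'
from plan import *
P=np.array; D=toolR(0,np.radians(17.8));print(q0.round(2),ctrl.get_state()["tcp_pos"])
W=[(P([.50,-.3,.26]),D),(P([.497,-.351,.033]),D)]
e,m,path=score(q0,W);print(e,m);[print("      ",x.round(2)) for x in path]
turn([.497,-.34,.23],0,17.8)
E
```

```text
[ 0.74  0.17 -0.87  2.15  1.46  0.79 -0.38] [ 0.58123811 -0.18841114  0.31008854]
0.0016839744702695197 0.29888920003438146
       [ 1.24  0.51 -1.09  1.68  0.47  1.25  1.93]
       [ 1.15  0.78 -0.88  1.82  0.75  0.91  1.81]
turn [13.3 54.9 58. ] shift [ -84. -152.  -80.]
```

>>> step_arm:
  plan:
    - [13.3,54.9,58,-84,-152,-60,85]
    - [13.3,54.9,58,-84,-152,-60,85]
    - [13.3,54.9,58,-84,-152,-60,85]
    - [13.3,54.9,58,-84,-152,-60,85]
    - [13.3,54.9,58,-84,-152,-60,85]
    - [13.3,54.9,58,-84,-152,-60,85]
    - [13.3,54.9,58,-84,-152,-60,85]
    - [13.3,54.9,58,-84,-152,-60,85]

```text
time: 14.5
tcp_pos: [0.495, -0.3415, 0.2486]
tool_rot: [0.014, 1.138, -0.332]
contact_force: [0.2, 0.3, -0.6]
opening: 0.0851
```

```bash
python3 - <<'E'
from plan import *
print(q0.round(2));turn([.497,-.351,.20],0,17.8)
E
```

```text
[ 1.38  0.27 -1.    1.99  0.55  0.59  1.39]
turn [ 8.5 25.9 30.8] shift [  2.  -9. -49.]
```

>>> step_arm:
  plan:
    - [8.5,25.9,30.8,2,-9,-10,85]
    - [8.5,25.9,30.8,2,-9,-10,85]
    - [8.5,25.9,30.8,2,-9,-10,85]
    - [8.5,25.9,30.8,2,-9,-10,85]
    - [8.5,25.9,30.8,2,-9,-10,85]
    - [8.5,25.9,30.8,2,-9,-10,85]
    - [8.5,25.9,30.8,2,-9,-10,85]

```text
time: 15.2
tcp_pos: [0.4995, -0.3495, 0.2396]
tool_rot: [-0.24, 1.55, 0.241]
contact_force: [0.2, 0.5, 0.0]
opening: 0.0847
```

```bash
cat > look.py <<'E'
import sys
from plan import *
k,p=sys.argv[1],[float(x) for x in sys.argv[2:5]]
s=ctrl.get_state();m=camera_model("wrist");i=camera("wrist");print(q0.round(2),s["tcp_pos"])
p,c=fit(i,m,k,p);R,t=flat(p);print(k,p.round(4),"yaw",np.degrees(p[2]).round(1),"cost",round(c,3))
g=R@[float(sys.argv[5]),0,0]+t; turn([*g[:2],S[k][3]/1000-.005],0,np.degrees(p[2]))
E
python3 look.py medium .4352 -.3712 .3112 .065
```

```text
[ 1.29  0.58 -1.09  1.65  0.54  1.24  1.96] [ 0.49950578 -0.34947851  0.2396045 ]
medium [ 0.4353 -0.3718  0.3179] yaw 18.2 cost 0.045
turn [-0.   0.4  0.6] shift [  -2.   -2. -207.]
```

>>> step_arm:
  plan:
    - [0,0.4,0.6,-2,-2,-150,85]
    - [0,0.4,0.6,-2,-2,-150,85]
    - [0,0.4,0.6,-2,-2,-150,85]
    - [0,0.4,0.6,-2,-2,-180,85]
    - [0,0.4,0.6,-2,-2,-198,85]
    - [0,0.4,0.6,-2,-2,-207,85]
    - [0,0.4,0.6,-2,-2,-207,50]
    - [0,0.4,0.6,-2,-2,-207,20]
  squeeze: 60

```text
time: 16.05
tcp_pos: [0.4988, -0.3528, 0.036]
tool_rot: [-0.25, 1.553, 0.247]
contact_force: [-0.3, 0.9, 0.1]
opening: 0.0587
```

>>> step_arm:
  plan:
    - [0,0,0,0,0,0,5]
    - [0,0,0,0,0,0,5]
    - [0,0,0,0,0,0,5]
    - [0,0,0,0,0,0,5]
    - [0,0,0,0,0,0,5]

```text
time: 16.55
tcp_pos: [0.4982, -0.3526, 0.0349]
tool_rot: [-0.25, 1.554, 0.248]
contact_force: [0.5, 0.3, 2.4]
opening: 0.0097
```

```bash
python3 - <<'E'
from plan import *
s=ctrl.get_state();print(q0.round(2),s["tcp_pos"])
R,t=flat([.4353,-.3718,.3179]);o=Ro.from_rotvec(s["tool_rot"]).inv().apply(R@[.115,0,.038]+t-s["tcp_pos"]);print("off",o)
P=np.array;D=toolR(0,np.radians(18.2))
def F(d,pitch): R=toolR(pitch); return tip+d*r-R.apply(o),R
for A in([.5,-.12,.31,40,-45],[.53,-.15,.31,50,-45]):
  for pre in(.03,.02):
    W=[(s["tcp_pos"]+[0,0,.24],D),(P(A[:3]),toolR(A[3],np.radians(A[4]))),F(pre,54),F(-.01,54),F(-.055,54)]
    e,m,path=score(q0,W);print(e,m);[print("      ",x.round(2)) for x in path]
E
```

```text
[ 1.17  0.79 -0.91  1.82  0.77  0.93  1.8 ] [ 0.49819927 -0.35261897  0.03489582]
off [-0.00299008  0.00146158  0.04926335]
0.00645848595961463 0.011220054193815887
       [ 1.3   0.56 -1.11  1.6   0.51  1.31  2.  ]
       [ 1.33 -0.07 -1.38  2.14  0.75  0.66  0.19]
       [ 1.09  0.37 -1.38  2.42  2.29  0.53 -0.62]
       [ 0.94  0.49 -1.27  2.39  2.32  0.65 -0.59]
       [ 0.83  0.62 -1.18  2.35  2.36  0.74 -0.57]
0.0061242919321031685 0.010655957810999261
       [ 1.3   0.56 -1.11  1.6   0.51  1.31  2.  ]
       [ 1.33 -0.07 -1.38  2.14  0.75  0.66  0.19]
       [ 1.06  0.43 -1.38  2.41  2.26  0.59 -0.57]
       [ 0.96  0.52 -1.3   2.39  2.29  0.67 -0.55]
       [ 0.85  0.64 -1.21  2.35  2.35  0.75 -0.54]
0.008668594737710368 0.030071474466038417
       [ 1.3   0.56 -1.11  1.6   0.51  1.31  2.  ]
       [ 0.99  0.07 -1.15  2.19  1.27  0.77 -0.27]
       [ 1.02  0.3  -1.28  2.42  2.38  0.48 -0.74]
       [ 0.88  0.43 -1.17  2.39  2.38  0.6  -0.69]
       [ 0.78  0.56 -1.1   2.35  2.41  0.69 -0.65]
0.0076109468405441555 0.036467000735552535
       [ 1.3   0.56 -1.11  1.6   0.51  1.31  2.  ]
       [ 0.99  0.07 -1.15  2.19  1.27  0.77 -0.27]
       [ 0.99  0.35 -1.27  2.41  2.36  0.52 -0.7 ]
       [ 0.89  0.44 -1.19  2.39  2.37  0.61 -0.67]
       [ 0.79  0.57 -1.12  2.35  2.4   0.7  -0.64]
```

>>> step_arm:
  plan:
    - [0,0,0,0,0,30,5]
    - [0,0,0,0,0,80,5]
    - [0,0,0,0,0,240,5]
    - [0,0,0,0,0,240,5]
    - [0,0,0,0,0,240,5]
    - [0,0,0,0,0,240,5]
    - [0,0,0,0,10,260,5]

```text
time: 17.25
tcp_pos: [0.4964, -0.3437, 0.2938]
tool_rot: [-0.247, 1.557, 0.247]
contact_force: [0.6, -0.2, -0.9]
opening: 0.0097
```

```bash
python3 - <<'E'
from plan import *
print(q0.round(2),ctrl.get_state()["opening"]);turn([.53,-.15,.32],50,-45)
E
```

```text
[ 1.3   0.53 -1.12  1.59  0.49  1.34  2.  ] 0.009722376676844368
turn [-12.3 -51.  -58.8] shift [ 34. 194.  26.]
```

>>> step_arm:
  plan:
    - [-12.3,-51,-58.8,34,194,26,5]
    - [-12.3,-51,-58.8,34,194,26,5]
    - [-12.3,-51,-58.8,34,194,26,5]
    - [-12.3,-51,-58.8,34,194,26,5]
    - [-12.3,-51,-58.8,34,194,26,5]
    - [-12.3,-51,-58.8,34,194,26,5]
    - [-12.3,-51,-58.8,34,194,26,5]
    - [-12.3,-51,-58.8,34,194,26,5]

```text
time: 18.05
tcp_pos: [0.5289, -0.1489, 0.318]
tool_rot: [0.161, 0.882, -0.567]
contact_force: [-1.2, -0.5, -1.2]
opening: 0.0098
```

```bash
python3 - <<'E'
from plan import *
print(q0.round(2));turn([.53,-.15,.32],50,-45)
o=np.array([-.003,0,.0493])
def F(d,pitch): R=toolR(pitch); return tip+d*r-R.apply(o),R
for pre in(.035,.025):
    e,m,path=score(q0,[(np.array([.53,-.15,.32]),toolR(50,np.radians(-45))),F(pre,54),F(-.055,54)]);print(e,m);[print("      ",x.round(2)) for x in path]
    go(tip+pre*r,o,54)
E
```

```text
[ 1.18 -0.   -1.18  2.11  0.78  0.6   0.48]
turn [ -2.3 -11.5 -12.2] shift [ 1. -1.  2.]
0.0012051833740943346 0.027783231606692382
       [ 1.08  0.05 -1.23  2.18  1.23  0.76 -0.23]
       [ 1.07  0.31 -1.34  2.42  2.34  0.48 -0.7 ]
       [ 0.8   0.58 -1.13  2.35  2.39  0.71 -0.63]
tcp-> [0.5518 0.0132 0.2251] turn [  1.6 -15.5  35.3] shift [ 22.8 162.1 -92.9]
0.0008081975677157578 0.03391428224877702
       [ 1.08  0.05 -1.23  2.18  1.23  0.76 -0.23]
       [ 1.04  0.36 -1.32  2.42  2.32  0.53 -0.66]
       [ 0.81  0.59 -1.15  2.35  2.38  0.72 -0.6 ]
tcp-> [0.5588 0.0135 0.218 ] turn [  1.6 -15.5  35.3] shift [  29.9  162.4 -100. ]
```

>>> step_arm:
  plan:
    - [-2.3,-11.5,-12.2,0,0,0,5]
    - [-2.3,-11.5,-12.2,0,0,0,5]
    - [1.6,-15.5,35.3,15,162,-60,5]
    - [1.6,-15.5,35.3,15,162,-60,5]
    - [1.6,-15.5,35.3,15,162,-60,5]
    - [1.6,-15.5,35.3,15,162,-60,5]
    - [1.6,-15.5,35.3,26,162,-96,5]
    - [1.6,-15.5,35.3,26,162,-96,5]

```text
time: 18.85
tcp_pos: [0.5547, 0.0098, 0.2278]
tool_rot: [-0.003, 0.645, -0.012]
contact_force: [0.4, -0.5, -1.8]
opening: 0.01
```

>>> step_arm:
  plan:
    - [0,0,0,0,0,0,5]
    - [0,0,0,0,0,0,5]

```text
time: 19.05
tcp_pos: [0.5553, 0.0078, 0.2288]
tool_rot: [0.002, 0.646, -0.02]
contact_force: [0.6, 0.5, -0.5]
opening: 0.0094
```

```bash
python3 - <<'E'
from plan import *
from bias import bias
o=np.array([-.003,0,.0493]);rep(o);go(tip+.012*r,o,54);bias("medium",o,save="pics/b2.png")
E
```

```text
q [ 1.    0.25 -1.27  2.4   2.23  0.47 -0.68] up rod mm 114.4 perp [ 3.9 -6.9  3.6] F [ 0.6  0.5 -0.5]
tcp-> [0.568  0.0139 0.2088] turn [ 0.3 -1.   3.6] shift [ 12.7   6.1 -20. ]
scene image shift mm [ 0.2 -1.1] turn deg [-1.1  1.1] world [-0.6  0.4  0.9] cost 0.054
 eye px fit [[330.3 170.4]] FK [[330.6 170.1]]
```

>>> step_arm:
  plan:
    - [0.3,-1,3.6,0,6,-7,5]
    - [0.3,-1,3.6,6,6,-13,5]
    - [0.3,-1,3.6,13,6,-20,5]
    - [0.3,-1,3.6,13,6,-20,5]
    - [0.3,-1,3.6,13,6,-20,5]

```text
time: 19.6
tcp_pos: [0.5693, 0.0145, 0.2107]
tool_rot: [-0.016, 0.625, 0.044]
contact_force: [0.0, 0.4, -1.0]
opening: 0.01
```

```bash
python3 - <<'E'
from plan import *
o=np.array([-.003,0,.0493]);rep(o);go(tip-.02*r,o,54);go(tip-.05*r,o,54);go(tip-.063*r,o,54)
E
```

```text
q [ 0.96  0.37 -1.25  2.41  2.36  0.55 -0.69] up rod mm 92.6 perp [1.5 0.7 1.5] F [ 0.   0.4 -1. ]
tcp-> [0.5906 0.0149 0.1862] turn [ 0.1  0.2 -0.1] shift [ 21.3   0.4 -24.5]
tcp-> [0.6118 0.0159 0.165 ] turn [ 0.1  0.2 -0.1] shift [ 42.5   1.4 -45.7]
tcp-> [0.621  0.0163 0.1558] turn [ 0.1  0.2 -0.1] shift [ 51.7   1.8 -54.9]
```

>>> step_arm:
  plan:
    - [0,0,0,-1,0,-2,5]
    - [0,0,0,5,0,-8,5]
    - [0,0,0,11,0,-14,5]
    - [0,0,0,16,0,-19,5]
    - [0,0,0,21,0.5,-24,5]
    - [0,0,0,21,0.5,-24,5]

```text
time: 20.2
tcp_pos: [0.5906, 0.0147, 0.1847]
tool_rot: [-0.014, 0.627, 0.045]
contact_force: [0.5, 0.1, -0.7]
opening: 0.0097
```

>>> step_arm:
  plan:
    - [0,0,0,6,0,-6,5]
    - [0,0,0,12,0,-12,5]
    - [0,0,0,17,0.5,-17,5]
    - [0,0,0,21,1,-21,5]
    - [0,0,0,21,1,-21,5]

```text
time: 20.7
tcp_pos: [0.6115, 0.0156, 0.164]
tool_rot: [-0.015, 0.627, 0.045]
contact_force: [-0.7, 0.1, -1.3]
opening: 0.0094
```

```bash
python3 - <<'E'
from plan import *
o=np.array([-.003,0,.0493]);rep(o)
E
```

```text
q [ 0.8   0.57 -1.13  2.36  2.4   0.7  -0.64] up rod mm 29.6 perp [-0.7 -0.2 -0.7] F [-0.7  0.1 -1.3]
```

Smooth; lower a few mm at a time until contact.

>>> step_arm:
  plan:
    - [0,0,0,3,0,-3,5]
    - [0,0,0,5,0,-5,5]
    - [0,0,0,5,0,-5,5]

```text
time: 21.0
tcp_pos: [0.6163, 0.0153, 0.1595]
tool_rot: [-0.015, 0.626, 0.044]
contact_force: [-0.8, -0.7, -1.0]
opening: 0.0096
```

>>> step_arm:
  plan:
    - [0,0,0,2,0,-2,5]
    - [0,0,0,3,0,-3,5]
    - [0,0,0,3,0,-3,5]

```text
time: 21.3
tcp_pos: [0.6192, 0.0155, 0.1567]
tool_rot: [-0.016, 0.626, 0.045]
contact_force: [-0.3, 0.9, 0.3]
opening: 0.0099
```

>>> step_arm:
  plan:
    - [0,0,0,2,0,-2,5]
    - [0,0,0,2,0,-2,5]

```text
time: 21.5
tcp_pos: [0.6204, 0.0158, 0.1558]
tool_rot: [-0.019, 0.623, 0.044]
contact_force: [-14.2, -3.5, 15.0]
opening: 0.0098
```

>>> step_arm:
  plan:
    - [0,0,0,0,0,0,15]
    - [0,0,0,0,0,0,20]
    - [0,0,0,0,0,0,40]
    - [0,0,0,0,0,0,40]
    - [0,0,0,0,0,0,40]

```text
time: 22.0
tcp_pos: [0.6212, 0.0154, 0.1546]
tool_rot: [-0.015, 0.626, 0.044]
contact_force: [-0.2, -0.2, -0.5]
opening: 0.04
```

```bash
python3 - <<'E'
from plan import *
rep(np.array([-.003,0,.0493]))
P=np.array;s=ctrl.get_state();p=s["tcp_pos"];R=toolR(54);D=toolR(0,np.radians(18.5))
for b in(P([-.0,-.06,.10]),P([0,-.12,.05])):
  for w2 in([.58,-.19,.31],[.55,-.15,.33]):
    W=[(p-R.apply([.07,0,0]),R),(p-R.apply([.07,0,0])+b,toolR(60,np.radians(-10))),(P(w2),toolR(54,np.radians(-45))),(P([.45,-.15,.33]),toolR(20,np.radians(-20))),(P([.45,.1,.36]),toolR(0,np.radians(18.5))),(P([.5,.28,.26]),D)]
    e,m,path=score(q0,W);print(round(e,2),round(m,3));[print("      ",x.round(2)) for x in path]
E
```

```text
q [ 0.78  0.6  -1.11  2.35  2.42  0.72 -0.63] up rod mm 16.1 perp [-0.5 -0.8 -0.5] F [-0.2 -0.2 -0.5]
0.0 0.007
       [ 0.94  0.41 -1.24  2.43  2.37  0.6  -0.7 ]
       [ 1.26  0.09 -1.38  2.37  2.33  0.42 -0.88]
       [ 0.98  0.24 -1.16  2.14  1.51  0.89 -0.38]
       [ 1.2  -0.12 -0.88  2.03 -0.11  0.85  1.58]
       [ 0.82  0.15 -1.23  1.78  0.14  1.32  1.46]
       [ 0.2   0.49 -1.09  1.7   0.46  1.23  0.9 ]
0.01 0.007
       [ 0.94  0.41 -1.24  2.43  2.37  0.6  -0.7 ]
       [ 1.26  0.09 -1.38  2.37  2.33  0.42 -0.88]
       [ 1.07  0.14 -1.3   2.17  1.39  0.88 -0.35]
       [ 0.95 -0.11 -0.67  2.03 -0.06  0.84  1.52]
       [ 0.63  0.09 -0.99  1.78  0.08  1.31  1.51]
       [ 0.14  0.44 -0.98  1.71  0.39  1.2   0.96]
0.0 0.023
       [ 0.94  0.41 -1.24  2.43  2.37  0.6  -0.7 ]
       [ 1.23  0.33 -1.3   2.42  2.47  0.59 -0.81]
       [ 0.93  0.22 -1.1   2.14  1.5   0.86 -0.38]
       [ 1.14 -0.12 -0.83  2.03 -0.09  0.85  1.57]
       [ 0.78  0.13 -1.17  1.78  0.12  1.31  1.47]
       [ 0.19  0.48 -1.07  1.7   0.44  1.23  0.91]
0.01 0.023
       [ 0.94  0.41 -1.24  2.43  2.37  0.6  -0.7 ]
       [ 1.23  0.33 -1.3   2.42  2.47  0.59 -0.81]
       [ 0.99  0.11 -1.2   2.17  1.37  0.85 -0.34]
       [ 0.91 -0.11 -0.63  2.04 -0.05  0.85  1.51]
       [ 0.59  0.09 -0.95  1.79  0.07  1.31  1.52]
       [ 0.13  0.43 -0.95  1.71  0.37  1.2   0.97]
```

>>> step_arm:
  plan:
    - [0,0,0,-10,0,7,40]
    - [0,0,0,-35,-1,25,40]
    - [0,0,0,-57,-3,41,40]
    - [0,0,-5,-57,-50,70,60]
    - [0,0,-47.5,-41,-205,155,85]
    - [0,0,-47.5,-41,-205,155,85]
    - [0,0,-47.5,-41,-205,155,85]
    - [0,0,-47.5,-41,-205,155,85]

```text
time: 22.8
tcp_pos: [0.5784, -0.1922, 0.3124]
tool_rot: [0.195, 0.602, -0.619]
contact_force: [0.5, -0.4, -0.2]
opening: 0.0851
```

```bash
python3 - <<'E'
from plan import *
print(q0.round(2))
i=camera("scene");c=cv2.resize(i[150:270,290:390],None,fx=4,fy=4,interpolation=cv2.INTER_CUBIC)
j=camera("top");b=cv2.resize(j[150:220,200:260],None,fx=5,fy=5,interpolation=cv2.INTER_CUBIC)
w=np.zeros((480,800,3),np.uint8);w[:480,:400]=c;w[:350,450:750]=b;cv2.imwrite("pics/v6.png",w)
turn([.58,-.19,.31],54,-45)
E
```

```text
[ 0.98  0.13 -1.02  2.19  1.57  0.61 -0.33]
turn [ 0.3  0.4 -8.8] shift [-2.  0. -3.]
```

View pics/v6.png

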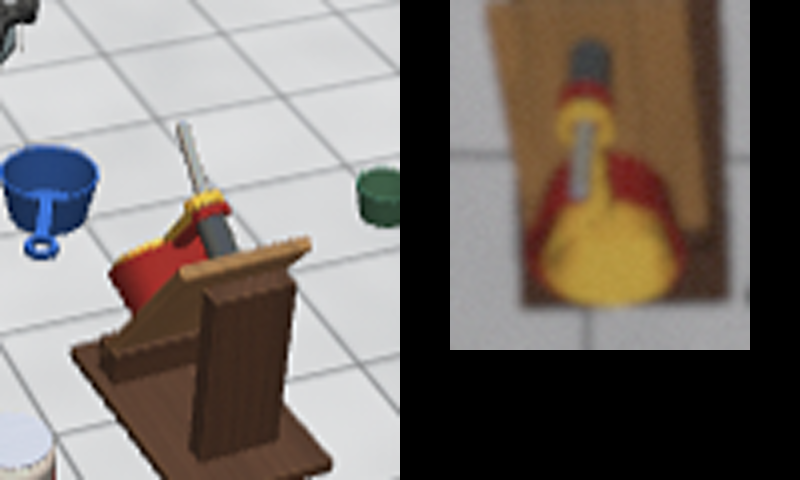

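```bash
python3 - <<'E'
from plan import *
P=np.array;D=toolR(0,np.radians(18.5));o=P([-.003,0,.0493])
g=flat([.462,.303,np.radians(18.5)]);G=g[0]@[.065,0,0]+g[1];print(G)
def F(d,pitch): R=toolR(pitch); return tip+d*r-R.apply(o),R
down=[(P([.48,-.15,.34]),toolR(20,np.radians(-20))),(P([.45,.1,.36]),D),(P([G[0],G[1],.25]),D),(P([G[0],G[1],.03]),D),(P([G[0],G[1],.3]),D)]
for name,post in dict(a=[(P([.5,.12,.33]),toolR(40,np.radians(-45)))],b=[(P([.53,-.15,.32]),toolR(50,np.radians(-45)))],c=[(P([.5,.0,.34]),toolR(45,np.radians(-45)))],d=[(P([.53,.1,.34]),toolR(50,np.radians(-45)))]).items():
    e,m,path=score(q0,down+post+[F(.035,54),F(-.01,54),F(-.05,54)]);print(name,round(e,2),round(m,3));[print("      ",x.round(2)) for x in path]
turn([.48,-.15,.34],20,-20)
E
```

```text
[0.52364104 0.3236248  0.        ]
a 0.0 0.006
       [ 1.14 -0.05 -0.9   1.96 -0.    0.86  1.47]
       [ 0.79  0.13 -1.19  1.78  0.13  1.31  1.47]
       [ 0.08  0.56 -1.03  1.62  0.5   1.25  0.85]
       [-0.04  0.78 -0.85  1.8   0.74  0.91  0.67]
       [ 0.09  0.52 -1.05  1.55  0.46  1.34  0.88]
       [ 0.04  0.13 -0.81  1.98  0.86  1.22 -0.36]
       [ 0.45  0.11 -0.62  2.44  2.75  0.36 -1.22]
       [ 0.41  0.25 -0.6   2.41  2.7   0.47 -1.14]
       [ 0.38  0.36 -0.59  2.37  2.7   0.54 -1.11]
b 0.01 0.014
       [ 1.14 -0.05 -0.9   1.96 -0.    0.86  1.47]
       [ 0.79  0.13 -1.19  1.78  0.13  1.31  1.47]
       [ 0.08  0.56 -1.03  1.62  0.5   1.25  0.85]
       [-0.04  0.78 -0.85  1.8   0.74  0.91  0.67]
       [ 0.09  0.52 -1.05  1.55  0.46  1.34  0.88]
       [ 0.59  0.01 -0.73  2.19  1.19  0.73 -0.22]
       [ 0.65  0.14 -0.83  2.44  2.67  0.37 -1.13]
       [ 0.57  0.28 -0.79  2.4   2.61  0.49 -1.02]
       [ 0.53  0.4  -0.76  2.37  2.61  0.57 -0.97]
c 0.0 0.011
       [ 1.14 -0.05 -0.9   1.96 -0.    0.86  1.47]
       [ 0.79  0.13 -1.19  1.78  0.13  1.31  1.47]
       [
[... 167 characters left out ...]
.83  2.11  0.92  1.01 -0.21]
       [ 0.55  0.12 -0.73  2.44  2.71  0.37 -1.18]
       [ 0.5   0.26 -0.7   2.41  2.66  0.48 -1.08]
       [ 0.46  0.38 -0.68  2.37  2.65  0.55 -1.04]
d 0.0 0.008
       [ 1.14 -0.05 -0.9   1.96 -0.    0.86  1.47]
       [ 0.79  0.13 -1.19  1.78  0.13  1.31  1.47]
       [ 0.08  0.56 -1.03  1.62  0.5   1.25  0.85]
       [-0.04  0.78 -0.85  1.8   0.74  0.91  0.67]
       [ 0.09  0.52 -1.05  1.55  0.46  1.34  0.88]
       [-0.02  0.17 -0.77  2.01  1.06  1.28 -0.48]
       [ 0.48  0.11 -0.65  2.44  2.74  0.36 -1.21]
       [ 0.44  0.25 -0.64  2.41  2.69  0.47 -1.12]
       [ 0.4   0.36 -0.62  2.37  2.68  0.55 -1.08]
turn [16.2 30.5 15.7] shift [-102.   40.   27.]
```

>>> step_arm:
  plan:
    - [16.2,30.5,15.7,-102,40,27,85]
    - [16.2,30.5,15.7,-102,40,27,85]
    - [16.2,30.5,15.7,-102,40,27,85]
    - [16.2,30.5,15.7,-102,40,27,85]
    - [16.2,30.5,15.7,-102,40,27,85]

```text
time: 23.4
tcp_pos: [0.4895, -0.1734, 0.3204]
tool_rot: [0.175, 0.917, -0.576]
contact_force: [-1.0, 0.0, -1.1]
opening: 0.0848
```

```bash
python3 - <<'E'
from plan import *
print(q0.round(2));turn([.45,.1,.36],0,18.5);turn([.505,.318,.25],0,18.5)
E
```

```text
[ 1.05 -0.11 -0.91  2.15  0.52  0.55  0.77]
turn [10.3 37.7 47.6] shift [-40. 273.  40.]
turn [10.3 37.7 47.6] shift [ 15. 491. -70.]
```

>>> step_arm:
  plan:
    - [10.3,37.7,47.6,-40,273,40,85]
    - [10.3,37.7,47.6,-40,273,40,85]
    - [10.3,37.7,47.6,-40,273,40,85]
    - [10.3,37.7,47.6,-40,273,40,85]
    - [10.3,37.7,47.6,-40,273,40,85]
    - [10.3,37.7,47.6,-40,273,40,85]
    - [10.3,37.7,47.6,-40,273,40,85]
    - [10.3,37.7,47.6,-40,273,40,85]

```text
time: 24.2
tcp_pos: [0.4523, 0.098, 0.3608]
tool_rot: [-0.252, 1.555, 0.252]
contact_force: [-1.4, -1.0, -0.9]
opening: 0.0849
```

```bash
python3 - <<'E'
from plan import *
print(q0.round(2));turn([.505,.318,.25],0,18.5)
E
```

```text
[ 0.66  0.1  -1.02  1.78  0.09  1.31  1.51]
turn [-0.   0.   0.1] shift [  53.  220. -111.]
```

>>> step_arm:
  plan:
    - [0,0,0,53,220,-111,85]
    - [0,0,0,53,220,-111,85]
    - [0,0,0,53,220,-111,85]
    - [0,0,0,53,220,-111,85]
    - [0,0,0,53,220,-111,85]
    - [0,0,0,53,220,-111,85]
    - [0,0,0,53,220,-111,85]

```text
time: 24.9
tcp_pos: [0.5034, 0.3189, 0.2495]
tool_rot: [-0.252, 1.555, 0.252]
contact_force: [0.2, 0.4, 0.3]
opening: 0.0851
```

```bash
python3 look.py small .462 .303 .32 .065
```

```text
[ 0.06  0.5  -0.98  1.67  0.44  1.21  0.88] [0.50341861 0.31889672 0.24953422]
small [0.4639 0.3034 0.3195] yaw 18.3 cost 0.039
turn [0.  0.1 0. ] shift [  21.    6. -224.]
```

>>> step_arm:
  plan:
    - [0,0,0,21,6,-150,85]
    - [0,0,0,21,6,-150,85]
    - [0,0,0,21,6,-150,85]
    - [0,0,0,21,6,-190,85]
    - [0,0,0,21,6,-215,85]
    - [0,0,0,21,6,-225,85]
    - [0,0,0,21,6,-225,50]
    - [0,0,0,21,6,-225,20]
  squeeze: 60

```text
time: 25.75
tcp_pos: [0.5271, 0.3246, 0.0284]
tool_rot: [-0.248, 1.551, 0.251]
contact_force: [-0.2, 1.7, 0.7]
opening: 0.0583
```

>>> step_arm:
  plan:
    - [0,0,0,0,0,0,5]
    - [0,0,0,0,0,0,5]
    - [0,0,0,0,0,0,5]
    - [0,0,0,0,0,0,5]
    - [0,0,0,0,0,0,5]

```text
time: 26.25
tcp_pos: [0.5263, 0.3251, 0.027]
tool_rot: [-0.249, 1.553, 0.252]
contact_force: [1.3, -0.4, 3.8]
opening: 0.0097
```

```bash
python3 - <<'E'
from plan import *
s=ctrl.get_state();print(q0.round(2),s["tcp_pos"])
R,t=flat([.4639,.3034,.3195]);print("off",Ro.from_rotvec(s["tool_rot"]).inv().apply(R@[.115,0,.032]+t-s["tcp_pos"]))
E
```

```text
[-0.08  0.76 -0.79  1.8   0.69  0.87  0.7 ] [0.52632544 0.32510939 0.02701628]
off [-0.00479933 -0.00099057  0.0489337 ]
```

>>> step_arm:
  plan:
    - [0,0,0,0,0,30,5]
    - [0,0,0,0,0,80,5]
    - [0,0,0,0,0,220,5]
    - [0,0,0,0,0,220,5]
    - [0,0,0,0,0,220,5]
    - [0,0,0,-70,-210,320,5]
    - [0,0,0,-70,-210,320,5]
    - [0,0,0,-70,-210,320,5]

```text
time: 27.05
tcp_pos: [0.4815, 0.1938, 0.3081]
tool_rot: [-0.251, 1.555, 0.252]
contact_force: [0.0, -2.0, -0.4]
opening: 0.0099
```

>>> step_arm:
  plan:
    - [0,0,0,-20,-80,50,5]
    - [0,0,0,-20,-80,50,5]
    - [0,0,0,-20,-80,50,5]

```text
time: 27.35
tcp_pos: [0.4639, 0.1087, 0.3602]
tool_rot: [-0.244, 1.551, 0.237]
contact_force: [1.6, 0.1, 0.1]
opening: 0.0101
```

```bash
python3 - <<'E'
from plan import *
P=np.array;o=P([-.0048,0,.0489]);print(q0.round(2),ctrl.get_state()["tcp_pos"],ctrl.get_state()["opening"])
def F(d,pitch): R=toolR(pitch); return tip+d*r-R.apply(o),R
for A in([.53,-.15,.32,50,-45],[.53,-.15,.33,50,-55],[.5,-.06,.34,45,-50]):
    e,m,path=score(q0,[(P(A[:3]),toolR(A[3],np.radians(A[4]))),F(.035,54),F(-.01,54),F(-.05,54)]);print(A,round(e,2),round(m,3));[print("      ",x.round(2)) for x in path]
turn([.53,-.15,.32],50,-45)
E
```

```text
[ 0.68  0.15 -1.1   1.76  0.15  1.31  1.42] [0.46393917 0.10865975 0.36015335] 0.010071029759114808
[0.53, -0.15, 0.32, 50, -45] 0.0 0.03
       [ 1.1   0.06 -1.25  2.18  1.24  0.76 -0.23]
       [ 1.08  0.33 -1.35  2.42  2.32  0.5  -0.67]
       [ 0.9   0.47 -1.23  2.39  2.34  0.63 -0.63]
       [ 0.81  0.58 -1.16  2.35  2.38  0.71 -0.6 ]
[0.53, -0.15, 0.33, 50, -55] 0.0 0.028
       [ 0.82  0.12 -1.08  2.11  1.18  1.   -0.33]
       [ 0.97  0.24 -1.2   2.42  2.45  0.43 -0.85]
       [ 0.81  0.39 -1.09  2.39  2.43  0.57 -0.76]
       [ 0.74  0.51 -1.04  2.36  2.45  0.65 -0.72]
[0.5, -0.06, 0.34, 45, -50] 0.01 0.015
       [ 1.04 -0.01 -1.37  2.1   0.93  0.96 -0.17]
       [ 1.09  0.34 -1.37  2.42  2.3   0.51 -0.65]
       [ 0.91  0.48 -1.24  2.39  2.33  0.64 -0.61]
       [ 0.82  0.59 -1.17  2.35  2.37  0.72 -0.59]
turn [-12.1 -50.7 -58.3] shift [  66. -259.  -40.]
```

>>> step_arm:
  plan:
    - [-12.1,-50.7,-58.3,30,-259,-20,5]
    - [-12.1,-50.7,-58.3,30,-259,-20,5]
    - [-12.1,-50.7,-58.3,30,-259,-20,5]
    - [-12.1,-50.7,-58.3,66,-259,-40,5]
    - [-12.1,-50.7,-58.3,66,-259,-40,5]
    - [-12.1,-50.7,-58.3,66,-259,-40,5]
    - [-12.1,-50.7,-58.3,66,-259,-40,5]
    - [-12.1,-50.7,-58.3,66,-259,-40,5]

```text
time: 28.15
tcp_pos: [0.5267, -0.1446, 0.3159]
tool_rot: [0.156, 0.893, -0.552]
contact_force: [0.7, -0.4, -0.1]
opening: 0.01
```

>>> step_arm:
  plan:
    - [-2.3,-11.5,-12.2,0,0,0,5]
    - [-2.3,-11.5,-12.2,0,0,0,5]

```text
time: 28.35
tcp_pos: [0.5255, -0.1446, 0.315]
tool_rot: [0.219, 0.77, -0.671]
contact_force: [0.8, 0.1, -1.3]
opening: 0.0102
```

```bash
python3 - <<'E'
from plan import *
P=np.array;o=P([-.0048,0,.0489]);print(q0.round(2),ctrl.get_state()["tcp_pos"])
def F(d,pitch): R=toolR(pitch); return tip+d*r-R.apply(o),R
e,m,path=score(q0,[F(.035,54),F(-.01,54),F(-.05,54)]);print(round(e,2),round(m,3));[print("      ",x.round(2)) for x in path]
go(tip+.03*r,o,54)
E
```

```text
[ 0.96 -0.   -1.04  2.17  1.03  0.65  0.08] [ 0.52546573 -0.14458807  0.31503783]
0.01 0.028
       [ 0.97  0.24 -1.2   2.42  2.45  0.44 -0.84]
       [ 0.82  0.4  -1.1   2.39  2.42  0.57 -0.76]
       [ 0.74  0.51 -1.04  2.35  2.44  0.65 -0.72]
tcp-> [0.557  0.0135 0.2208] turn [ 0.1 -9.6 42. ] shift [ 31.5 158.  -94.2]
```

>>> step_arm:
  plan:
    - [0.1,-9.6,42,15,158,-60,5]
    - [0.1,-9.6,42,15,158,-60,5]
    - [0.1,-9.6,42,15,158,-60,5]
    - [0.1,-9.6,42,15,158,-60,5]
    - [0.1,-9.6,42,31,158,-94,5]
    - [0.1,-9.6,42,31,158,-94,5]
    - [0.1,-9.6,42,31,158,-94,5]
    - [0.1,-9.6,42,31,158,-94,5]

```text
time: 29.15
tcp_pos: [0.5552, 0.012, 0.2188]
tool_rot: [-0.013, 0.635, 0.045]
contact_force: [-0.1, -0.7, -0.0]
opening: 0.0097
```

```bash
python3 - <<'E'
from plan import *
from bias import bias
o=np.array([-.0048,0,.0489]);rep(o);go(tip+.012*r,o,54);bias("small",o,save="pics/b3.png")
E
```

```text
q [ 0.95  0.26 -1.18  2.42  2.45  0.44 -0.84] up rod mm 109.5 perp [-1.8 -1.4 -1.9] F [-0.1 -0.7 -0. ]
tcp-> [0.5697 0.014  0.2081] turn [-0.1 -0.4 -0.1] shift [ 14.5   2.  -10.7]
scene image shift mm [-1.  -1.2] turn deg [-0.9  1.7] world [-0.9 -0.7  0.9] cost 0.112
 eye px fit [[331.4 172.5]] FK [[331.8 171.9]]
```

>>> step_arm:
  plan:
    - [0,-0.4,0,5,2,-1,5]
    - [0,-0.4,0,10,2,-6,5]
    - [0,-0.4,0,14,2,-11,5]
    - [0,-0.4,0,14,2,-11,5]
    - [0,-0.4,0,14,2,-11,5]

```text
time: 29.7
tcp_pos: [0.5708, 0.015, 0.2107]
tool_rot: [-0.017, 0.623, 0.044]
contact_force: [-0.8, 0.1, -1.3]
opening: 0.01
```

```bash
python3 - <<'E'
from plan import *
o=np.array([-.0048,0,.0489]);rep(o);go(tip-.02*r,o,54);go(tip-.04*r,o,54);go(tip-.056*r,o,54)
E
```

```text
q [ 0.88  0.32 -1.14  2.41  2.44  0.51 -0.8 ] up rod mm 93.2 perp [1.8 1.2 1.8] F [-0.8  0.1 -1.3]
tcp-> [0.5923 0.015  0.1855] turn [ 0.1  0.3 -0.1] shift [ 21.5   0.  -25.2]
tcp-> [0.6064 0.0157 0.1713] turn [ 0.1  0.3 -0.1] shift [ 35.6   0.7 -39.3]
tcp-> [0.6177 0.0162 0.16  ] turn [ 0.1  0.3 -0.1] shift [ 46.9   1.2 -50.6]
```

>>> step_arm:
  plan:
    - [0,0,0,-2,-1,-2,5]
    - [0,0,0,4,-1,-8,5]
    - [0,0,0,10,-0.5,-14,5]
    - [0,0,0,16,0,-20,5]
    - [0,0,0,21,0,-25,5]
    - [0,0,0,28,0.5,-32,5]
    - [0,0,0,35,0.5,-39,5]
    - [0,0,0,35,0.5,-39,5]

```text
time: 30.5
tcp_pos: [0.6064, 0.0149, 0.1706]
tool_rot: [-0.015, 0.624, 0.044]
contact_force: [-1.1, 0.2, -1.6]
opening: 0.0099
```

>>> step_arm:
  plan:
    - [0,0,0,2,0,-2,5]
    - [0,0,0,4,0,-4,5]
    - [0,0,0,4,0,-4,5]

```text
time: 30.8
tcp_pos: [0.6099, 0.0147, 0.1678]
tool_rot: [-0.017, 0.623, 0.043]
contact_force: [-0.4, -0.0, -0.7]
opening: 0.01
```

>>> step_arm:
  plan:
    - [0,0,0,2,0,-2,5]
    - [0,0,0,3,0,-3,5]
    - [0,0,0,3,0,-3,5]

```text
time: 31.1
tcp_pos: [0.6128, 0.0148, 0.1647]
tool_rot: [-0.017, 0.623, 0.043]
contact_force: [-0.6, -0.2, -0.7]
opening: 0.0101
```

```bash
python3 - <<'E'
from plan import *
rep(np.array([-.0048,0,.0489]))
E
```

```text
q [ 0.74  0.51 -1.04  2.36  2.46  0.66 -0.73] up rod mm 31.1 perp [-0.1 -1.  -0.2] F [-0.6 -0.2 -0.7]
```

>>> step_arm:
  plan:
    - [0,0,0,1,0.5,-1,5]
    - [0,0,0,2,0.5,-2,5]
    - [0,0,0,2,0.5,-2,5]

```text
time: 31.4
tcp_pos: [0.6149, 0.0154, 0.1627]
tool_rot: [-0.017, 0.623, 0.044]
contact_force: [-0.9, -0.4, -1.0]
opening: 0.0096
```

>>> step_arm:
  plan:
    - [0,0,0,1,0,-1,5]
    - [0,0,0,1.5,0,-1.5,5]
    - [0,0,0,1.5,0,-1.5,5]

```text
time: 31.7
tcp_pos: [0.616, 0.0155, 0.1615]
tool_rot: [-0.018, 0.622, 0.043]
contact_force: [-4.6, -1.0, 5.3]
opening: 0.0103
```

Contact at about 26.5 mm up the rod, as expected. Release and back out.

>>> step_arm:
  plan:
    - [0,0,0,0,0,0,15]
    - [0,0,0,0,0,0,20]
    - [0,0,0,0,0,0,40]
    - [0,0,0,0,0,0,40]
    - [0,0,0,0,0,0,40]

```text
time: 32.2
tcp_pos: [0.6163, 0.0153, 0.1613]
tool_rot: [-0.017, 0.623, 0.043]
contact_force: [-0.2, 0.5, 0.5]
opening: 0.0402
```

>>> step_arm:
  plan:
    - [0,0,0,-10,0,7,40]
    - [0,0,0,-35,-1,25,40]
    - [0,0,0,-55,-3,40,40]
    - [0,0,-5,-55,-50,70,40]
    - [0,0,-40,-41,-150,120,40]
    - [0,0,-40,-41,-150,120,40]
    - [0,0,-40,-41,-150,120,40]

```text
time: 32.9
tcp_pos: [0.5751, -0.137, 0.2833]
tool_rot: [0.138, 0.606, -0.449]
contact_force: [-0.4, -0.7, 0.4]
opening: 0.0402
```

```bash
python3 - <<'E'
from plan import *
i=camera("scene");c=cv2.resize(i[150:270,290:390],None,fx=4,fy=4,interpolation=cv2.INTER_CUBIC)
j=camera("top");b=cv2.resize(j[150:220,200:260],None,fx=5,fy=5,interpolation=cv2.INTER_CUBIC)
w=np.zeros((600,800,3),np.uint8);w[:480,:400]=c;w[:350,450:750]=b;w[360:600,410:730]=cv2.resize(j,(320,240));cv2.imwrite("pics/v7.png",w)
print(ctrl.get_state()["time"],ctrl.get_state()["tcp_pos"])
E
```

```text
33.0 [ 0.57745983 -0.13175118  0.28299532]
```

View pics/v7.png

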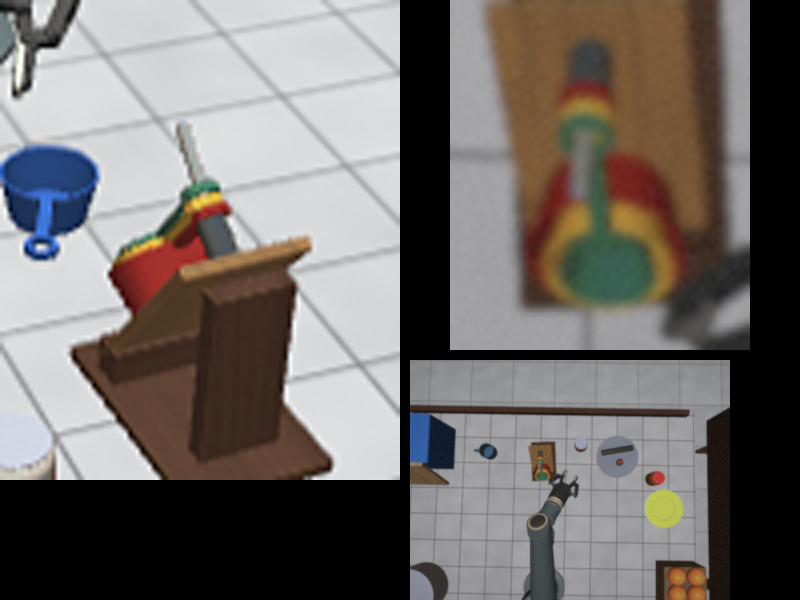

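>>> step_arm:
  plan:
    - [0,0,0,-20,-20,10,40]
    - [0,0,0,-20,-20,10,40]
    - [0,0,0,-20,-20,10,40]
    - [0,0,0,-20,-20,10,40]
    - [0,0,0,-20,-20,10,40]

```text
time: 33.5
tcp_pos: [0.556, -0.151, 0.2896]
tool_rot: [0.136, 0.611, -0.434]
contact_force: [0.2, 0.8, -0.1]
opening: 0.0399
```

```bash
python3 -c "
from station import ctrl
print(ctrl.get_state()['qvel'].round(3));print(ctrl.finish_job())"
```

```text
[-0.003 -0.001  0.005 -0.004 -0.008  0.002  0.002]
the job is handed in; nothing more can be done
None
```

All three scoops are hanging on the hook in order: red, then yellow, then green. Each was let go and left at rest before the next. I handed the job in at about 33.5 s of the 72 s; no verdict was reported.

- **Final pictures:** in the last scene and top views, the three eyes sit in order on the rod and the cups are nested with their mouths outwards. The lid, plates, jar, can, mug and blue scoop look where they stood.
- **Eye heights:** when I let go, the eyes were about 11, 16 and 26 mm up the rod, from the arm's own position readings. I did not measure them again after release.
- **Robot at hand-in:** the arm was clear of everything and nearly still, and the force reading was close to zero.
- **What went wrong on the way:** the arm twice stalled at its joint limits, once on the first approach to the hook and once leaving it after the red scoop. I worked around this with a kinematic model I fitted, and nothing was hit. Lowering the yellow scoop pressed for a moment at about 20 N.

I viewed 10 pictures in all.

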